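# Load the crucible analyser's push-push tray and hang up the carrier

### The job

Push the analyser's tray in once so that it springs out, stand every crucible from the tile upright in a pocket of the tray, one to a pocket, then push the tray back in until it latches and stays in when you let go. Hang the empty blue carrier by its handle on both prongs of the yellow hook, and leave it hanging there, still. Do not disturb the jars, spoon or mouse.

Things in the scene. Friction and masses are not known exactly. Their poses are not given: they have to be found in the camera images.
- loader: low white-and-blue drawer module of the analyser, fixed, 250 mm wide (its y), 180 mm deep (its x), 86 mm high, front part of its roof clear plastic. Origin on the table under the middle of its front face; its x axis points into the module, the way the tray is pushed; the tray slides out along -x
- tray (a joint): tray slide, m out of its latched place: 0 latched (start), 0.070 fully out, -0.012 pushed to the stop. Push-push latch: push to the stop (at least to -0.010) and let go; latched, it springs out within 1 s; from outside, it comes back to 0 and stays. Let go short of that, it returns to where it was. The spring gives 2.5 N out, 5 N in, plus 3 N at 0.1 m/s of damping
- tray_front (a point): middle of the tray's white front plate, on its outer face (the side to push, facing the loader's -x), 30 mm above the table; the plate is 216 mm wide, 10 mm thick and spans 6 to 50 mm above the table. When latched this face stands 47 mm in front of the loader's front
- tray_mid (a point): middle of the row of four pockets, on the pocket floor (30 mm above the table), 65 mm behind the front face; axes as the loader's. The pockets lie in the loader when latched and are clear of it when the tray is out (centres 52 mm in front of the loader's front)
- pocket0 (a point): centre of the floor of pocket 0 of the tray: 34 mm by 35 mm (x, y), rim 8 mm above the floor, open above; pockets are 50 mm apart along the loader's y
- pocket1 (a point): centre of the floor of pocket 1 of the tray: 34 mm by 35 mm (x, y), rim 8 mm above the floor, open above; pockets are 50 mm apart along the loader's y
- pocket2 (a point): centre of the floor of pocket 2 of the tray: 34 mm by 35 mm (x, y), rim 8 mm above the floor, open above; pockets are 50 mm apart along the loader's y
- pocket3 (a point): centre of the floor of pocket 3 of the tray: 34 mm by 35 mm (x, y), rim 8 mm above the floor, open above; pockets are 50 mm apart along the loader's y
- crucible0: white ceramic crucible, 28 mm across, 32 mm high, 35 g, origin at the centre of its underside; 3 or 4 of them stand on the tile
- crucible1: white ceramic crucible, 28 mm across, 32 mm high, 35 g, origin at the centre of its underside; 3 or 4 of them stand on the tile
- crucible2: white ceramic crucible, 28 mm across, 32 mm high, 35 g, origin at the centre of its underside; 3 or 4 of them stand on the tile
- crucible3: white ceramic crucible, 28 mm across, 32 mm high, 35 g, origin at the centre of its underside; 3 or 4 of them stand on the tile
- tile: flat terracotta tile 160 x 230 x 6 mm (x, y, z), fixed, origin at the centre of its underside; the crucibles stand on it
- carrier: blue open basket 90 x 130 x 30 mm (x, y, z), 250 g, origin at the centre of its underside, with a fixed steel handle loop standing in its y-z plane: legs at y = -61 and +61 mm, top bar of 8 mm round steel along y, 110 mm above the underside. In the middle of the bar is a black grip 12 mm thick (x), 34 mm long (y), 14 mm high
- bail (a point): centre of the black grip, on the axis of the carrier's top bar
- stand: fixed hook stand, 234 mm high: base plate 160 x 120 x 14 mm from x = -30 to +130 mm, 18 mm post at x = +85 mm, two parallel yellow prongs of 8 mm round bar, 60 mm apart (y = -30, +30 mm), tips towards -x. Origin on the table under the low point of the prongs, x axis points from the tips to the post
- hook (a point): midway between the two prongs at their low point, on their axes' height (210 mm). From here the prongs rise 14 mm towards the post, and towards the tips rise 4 mm over 20 mm, then to tips 34 mm in front and 20 mm higher. The bar of the carrier lies across both prongs, 8 mm above this point, with the grip between them
- jar_white: white jar 44 mm across, 75 mm high, to be left alone; origin at the centre of its underside
- jar_dark: amber jar with black cap 44 mm across, 70 mm high, to be left alone
- jar_tall: white bottle 50 mm across, 100 mm high, to be left alone
- spoon: spoon 150 mm long lying on the table, to be left alone
- mouse: black computer mouse, to be left alone

How it is judged:
By the outcome, as a careful person would: the job done as asked, in the order asked, and still so for the second after the job is handed in, with the robot touching nothing.
Of crucible0, crucible1, crucible2, crucible3 only 3 to 4 are there at a start; the rules pass over those that are not, and their reading is None.
At some moment in a run one of carrier may be knocked a few centimetres aside while the robot is not near it.
Once in a run the grip may slacken for a moment while it holds something.
It also fails if it takes over 200 s, if anything falls off the work surface, if the arm or the gripper's body presses on something with over 40 N, if the wrist force passes 120 N, or if a joint passes its speed limit or range.

### The arm

A 6-joint arm with a two-finger parallel gripper is mounted at the origin on the work surface. World frame = base frame: x ahead of the robot, y to its left, z up, the work surface at z = 0. Lengths are in m, angles in rad, forces in N, time in s.
With the tool pointing down it reaches from about 0.275 to 0.75 m from the base axis. Payload 10.2 kg.
Tool frame: the origin (TCP) lies between the finger pads; the fingertips stand 19 mm ahead of it and the grasp point (between the pads) is the TCP; x points along the fingers, y is the direction in which the jaws open and shut, and the axes are right-handed (so a half turn about x gives the same grasp; the last joint's range is limited). The gripper opens to 88 mm and grips with 3 to 60 N. Pads are 18 mm wide; open, the fingers measure 123 mm over their backs; the gripper's body (75 mm by 187 mm) begins 45 mm behind the grasp point.
Start: joints at [-1.569, 0.313, 1.498, -0, 1.331, -0.223], TCP at [0.117, -0.512, 0.258] pointing down, gripper open.
Joint ranges: [-2.94, 2.94], [-0.97, 2.17], [0.19, 2.56], [-1.23, 4.37], [0.02, 3.11], [-2.88, 2.88]. Speed limits (rad/s): [2.39, 2.39, 3.01, 3.14, 3.14, 3.14].

### API

Orientations are given as a unit quaternion [x, y, z, w].
In Python, from workcell import sensors, camera, robot gives the robot as it stands.
- The arm moves only by the tool carry_out, never from a script. Its arguments are lists of equal length, an entry for each row: "grip": the closure in counts, from 0 (fully open) to 255 (shut); "xyz": the shift along the tool's x, y, z in units of 30 mm (1.0 is 30 mm), a list of three; "spin": the turn about the tool's x in units of 8 degrees (1.0 is 8 degrees). In form: {"grip": [grip, ...], "xyz": [[x, y, z], ...], "spin": [spin, ...]}. A call has 1 to 8 rows; each row shifts and turns the commanded pose from where the row before left it, along the tool's axes as they then stand; what a row does not reach is not made up. A row lasts 1/10 s, in which the tool goes at most 50 mm and 8.59 degrees, less where a joint would pass 70% of its speed; a pose out of reach is approached as far as the arm can. A call is refused whole if a number of a shift passes 1 or a number of a turn 1, either way. A call with a gripper value outside its range is refused whole. The fingers move at their own pace and stop on an object; "squeeze" is the grip in N (left out, the last holds). Time passes only in rows, so rows that do not move let the fingers close. It gives the time, the measured TCP pose, the force and the opening at its end, in the units of the state.
- sensors.sense(): the state, without advancing time (a new reading comes with each control period).
- camera(name): name is "scene" or "top" or "wrist"; returns a dict with "color" (384x512x3 uint8, blue, green, red), "mtx" (3x3 intrinsics, pixels), "cam_to_world" (4x4, takes a point from camera to world coordinates). Camera axes: x right, y up, looking along -z (the intrinsics and any distortion apply to the point x, -y, -z); pixel columns grow to the right and rows downward; lengths in m; the calibration is good to about 2 mm. A picture is of the moment at which its call begins. There is no depth.
- robot.job_done(): hands the job in, once; it reports no verdict.
The state is a dict: "time_s": time; "joint_pos": joint angles; "joint_vel": joint speeds; "joint_torque": joint torques, N m; "eef_pos": TCP position; "orientation": TCP orientation; "ft_force": force on the tool from outside, world axes, zero at the start; "moment": the same for the moment, N m; "grip_width": opening from 0.0 (shut) to 1.0 (fully open).
Only numpy, scipy, OpenCV 4.12 (cv2) and the standard library are available. Lean on these libraries where they do the work, as an engineer would, in place of code of your own. Each camera call takes 0.05 s, during which the arm holds its last target. There are 200 camera calls.

## Working session

There is one attempt and no reset: what is moved stays moved. The work goes in short steps, Python scripts to look and compute and a tool call to move; the robot and the scene stay as the last step left them, time stands still between calls to the robot, and variables do not carry over. Pictures are saved under pics/ and viewed, about 12 in all and at most 16, crops included, and the job is handed in when it is done.

Besides the shell and the picture viewer there is one more tool, called in YAML: its name, and indented under it one key for each argument. carry_out: Moves the arm, as the interface text tells. Its arguments: {"type":"object","properties":{"grip":{"type":"array"},"xyz":{"type":"array"},"spin":{"type":"array"},"squeeze":{"type":"number"}},"required":["grip","xyz","spin"]}

```bash
ls; mkdir -p pics
cat > h.py <<'E'
import numpy as np, cv2
from workcell import sensors, camera, robot
from scipy.spatial.transform import Rotation as R
def ray(c,u,v):
    K=c["mtx"];T=np.array(c["cam_to_world"]);d=np.linalg.inv(K)@[u,v,1.];d=np.array([d[0],-d[1],-d[2]])
    return T[:3,3],T[:3,:3]@d
def onz(c,u,v,z):
    o,d=ray(c,u,v);return o+d*(z-o[2])/d[2]
def proj(c,p):
    T=np.linalg.inv(np.array(c["cam_to_world"]));q=T[:3,:3]@np.array(p)+T[:3,3];q=np.array(c["mtx"])@[q[0],-q[1],-q[2]];return q[:2]/q[2]
E
python3 - <<'E'
from h import *
s=sensors.sense();print(s)
a=[]
for n in("scene","top"):
    c=camera(n);print(n,c.keys(),c["mtx"],np.round(c["cam_to_world"],3));cv2.imwrite(f"pics/{n}0.png",cv2.resize(c["color"],(800,600),interpolation=cv2.INTER_CUBIC))
    np.save(n+"0.npy",c,allow_pickle=True)
E
```

```text
pics
{'time_s': 0.0, 'joint_pos': array([-1.56941985e+00,  3.13458233e-01,  1.49839665e+00,  9.82860538e-07,
        1.33095810e+00, -2.23363131e-01]), 'joint_vel': array([-0.00173158,  0.00166439, -0.00047769, -0.00012979,  0.00037779,
       -0.00096298]), 'joint_torque': array([ 5.06329106e-04, -4.02204573e+01, -2.52276313e+01,  6.95213769e-02,
        3.51534190e-02, -9.80219920e-05]), 'eef_pos': array([ 0.11700452, -0.51159114,  0.25717205]), 'orientation': array([ 0.70269517,  0.079719  , -0.70259892,  0.07886148]), 'ft_force': array([-0.84835546,  0.29051818,  0.70122949]), 'moment': array([ 0.02976732,  0.01535591, -0.00082071]), 'grip_width': 1.0006130790176258}
scene dict_keys(['color', 'mtx', 'cam_to_world']) [[419.43903006   0.         250.91795319]
 [  0.         419.43903006 195.31021141]
 [  0.           0.           1.        ]] [[-0.806 -0.478  0.35   0.901]
 [ 0.592 -0.647  0.48   0.476]
 [-0.003  0.594  0.805  1.025]
 [ 0.     0.     0.     1.   ]]
top dict_keys(['color', 'mtx', 'cam_to_world']) [[372.0385696    0.         255.94342686]
 [  0.         372.0385696  195.16763644]
 [  0.           0.           1.        ]] [[ 0.03   0.99  -0.139  0.376]
 [-1.     0.029 -0.006 -0.035]
 [-0.002  0.139  0.99   1.292]
 [ 0.     0.     0.     1.   ]]
```

View pics/top0.png

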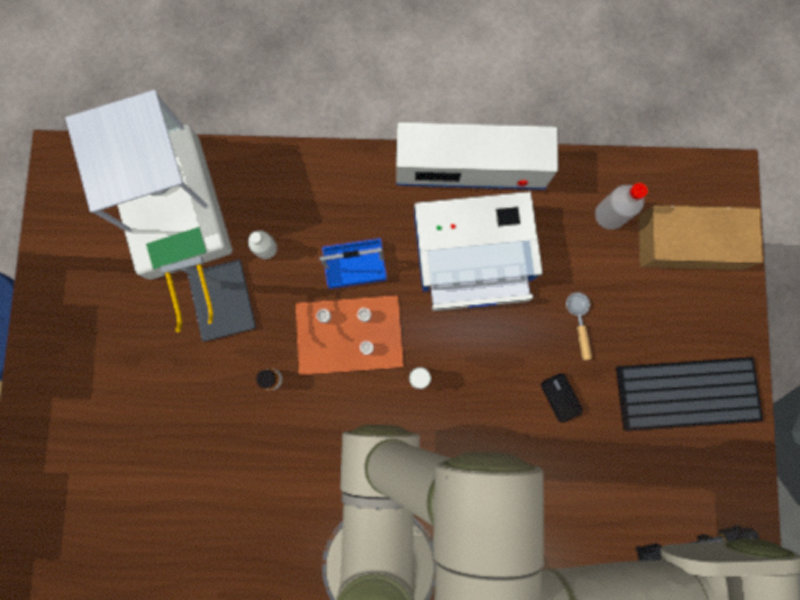

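View pics/scene0.png

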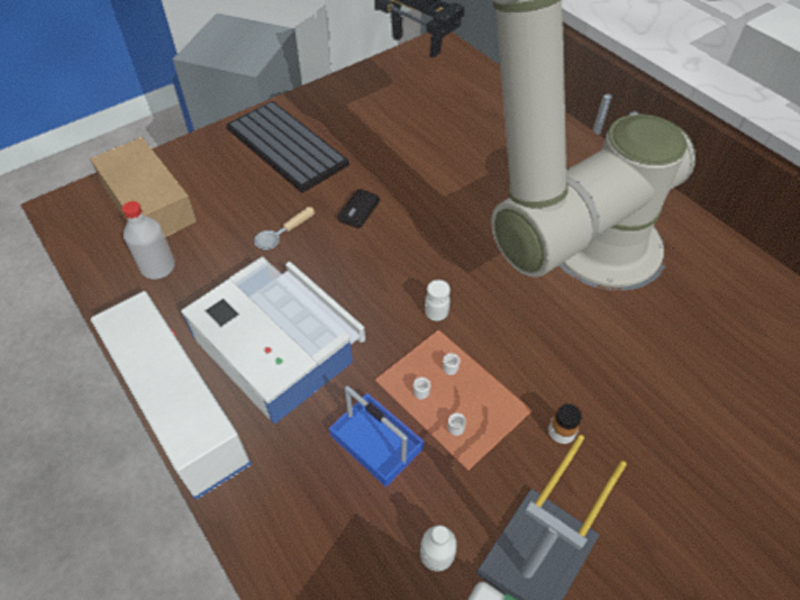

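Run:
```python
from h import *
C={n:np.load(n+"0.npy",allow_pickle=True).item() for n in("top","scene")}
def comps(m,lo,hi=1e9):
    n,l,s,ce=cv2.connectedComponentsWithStats(m.astype(np.uint8));return [(ce[i],s[i],l==i) for i in range(1,n) if lo<=s[i][4]<=hi]
for n,c in C.items():
    hsv=cv2.cvtColor(c["color"],cv2.COLOR_BGR2HSV);H,S,V=[hsv[...,i].astype(int) for i in range(3)]
    print("==",n)
    tile=(H<13)&(S>140)&(V>120)
    for ce,s,m in comps(tile,300):
        hull=cv2.convexHull(np.argwhere(m)[:,::-1].astype(np.int32));r=cv2.minAreaRect(hull);b=cv2.boxPoints(r)
        print("tile",s,np.round([onz(c,*p,.006)[:2] for p in b],4).tolist())
        mk=np.zeros(m.shape,np.uint8);cv2.fillConvexPoly(mk,hull,1)
        for ce2,s2,_ in comps((mk>0)&(S<90)&(V>110),15):print("cruc",ce2,s2[4],np.round(onz(c,*ce2,.03),4))
    blue=(H>105)&(H<125)&(S>170)&(V>60)
    for ce,s,m in comps(blue,30):
        r=cv2.minAreaRect(np.argwhere(m)[:,::-1].astype(np.int32));b=cv2.boxPoints(r)
        print("blue",ce,s,np.round(b,1).tolist(),np.round([onz(c,*p,.03)[:2] for p in b],4).tolist())
    yel=(H>18)&(H<32)&(S>170)&(V>110)
    for ce,s,m in comps(yel,15):
        p=np.argwhere(m)[:,::-1];a=p[p[:,1]==p[:,1].max()].mean(0);b=p[p[:,1]==p[:,1].min()].mean(0)
        print("yel",s,a,b)
t=C["top"]["color"];s=C["scene"]["color"]
A=cv2.resize(t[110:225,85:255],(800,541),interpolation=cv2.INTER_CUBIC);cv2.imwrite("pics/a.png",A)
```

```text
== top
tile [ 189  189   69   51 2888] [[0.5561, 0.2127], [0.5813, -0.0218], [0.4196, -0.039], [0.3951, 0.1914]]
cruc [232.78461538 201.07692308] 65 [0.5302 0.0507 0.03  ]
cruc [206.828125 201.828125] 64 [0.525  0.1392 0.03  ]
cruc [234.15625 222.0625 ] 64 [0.4587 0.0433 0.03  ]
blue [225.21111111 157.85555556] [207 153  37  10 180] [[206.6999969482422, 158.1999969482422], [242.60000610351562, 152.6999969482422], [243.39999389648438, 157.60000610351562], [207.5, 163.1999969482422]] [[0.6776, 0.1469], [0.7009, 0.0228], [0.6833, 0.0196], [0.66, 0.1434]]
blue [227.0931677  172.63664596] [209 162  38  22 644] [[207.39999389648438, 166.0], [244.0, 160.60000610351562], [246.6999969482422, 178.60000610351562], [210.0, 184.0]] [[0.6499, 0.1433], [0.6728, 0.0171], [0.6096, 0.0058], [0.5869, 0.1311]]
yel [126 169  10  38 106] [133.5 206. ] [127.5 169. ]
yel [106 174  11  39 146] [113.5 212. ] [107. 174.]
== scene
blue [246.4        302.07058824] [236 295  23  15  85] [[235.39999389648438, 308.5], [236.10000610351562, 295.0], [258.1000061035156, 296.1000061035156], [257.3999938964844, 309.6000061035156]] [[0.7034, 0.1383], [0.6818, 0.1105], [0.639, 0.1456], [0.6614, 0.1727]]
```

View pics/a.png

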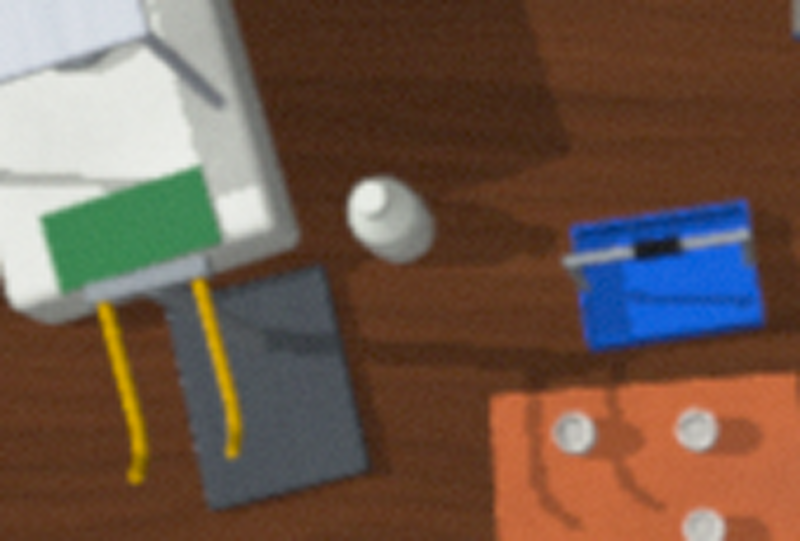

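Run:
```python
from h import *
c=np.load("top0.npy",allow_pickle=True).item();sc=np.load("scene0.npy",allow_pickle=True).item()
f=lambda x,y:(85+x/4.706,110+y/4.706)
P=lambda n,x,y,z:print(n,np.round(onz(c,*f(x,y),z),4))
for p in((210,508),(367,470),(323,265)):P("base",*p,.014)
P("tipL",135,477,.23);P("tipR",232,453,.23);P("farL",103,305,.218);P("farR",199,280,.218)
for p in((570,222),(745,200),(765,325),(590,350)):P("rim",*p,.03)
P("grip",657,247,.112);P("barL",567,262,.11);P("barR",748,236,.11)
P("jartall",374,197,.1)
def tri(u,v,us,vs):
    o1,d1=ray(c,u,v);o2,d2=ray(sc,us,vs);A=np.c_[d1,-d2];t=np.linalg.lstsq(A,o2-o1,rcond=None)[0];a=o1+d1*t[0];b=o2+d2*t[1];return np.round((a+b)/2,4),np.round(np.linalg.norm(a-b),4)
k=.64
print("tip tri L",tri(*f(135,477),623*k,464*k),"R",tri(*f(232,453),580*k,439*k))
print("grip tri",tri(*f(657,247),372*k,409*k))
for n,u,v,z in(("trayL",432,306,.05),("trayR",532,297,.05),("ldFL",422,287,.086),("ldFR",541,274,.086),("ldBL",415,202,.086),("ldBR",531,194,.086)):print(n,np.round(onz(c,u*k,v*k,z),4))
A=cv2.resize(c["color"][115:205,260:350],(600,600),interpolation=cv2.INTER_CUBIC);B=cv2.resize(sc["color"][160:280,110:240],(650,600),interpolation=cv2.INTER_CUBIC)
cv2.imwrite("pics/b.png",cv2.resize(np.hstack([A,B]),(800,384)))
```

```text
base [0.4633 0.4044 0.014 ]
base [0.4945 0.2914 0.014 ]
base [0.6468 0.334  0.014 ]
tipL [0.466  0.3772 0.23  ]
tipR [0.4824 0.3192 0.23  ]
farL [0.574  0.4108 0.218 ]
farR [0.5917 0.3521 0.218 ]
rim [0.6811 0.1492 0.03  ]
rim [0.7016 0.0205 0.03  ]
rim [0.6081 0.0027 0.03  ]
rim [0.5858 0.1299 0.03  ]
grip [0.6454 0.0764 0.112 ]
barL [0.6335 0.1382 0.11  ]
barR [0.6555 0.0141 0.11  ]
jartall [0.6781 0.2768 0.1   ]
tip tri L (array([0.4657, 0.3791, 0.227 ]), np.float64(0.0018)) R (array([0.4828, 0.3217, 0.2237]), np.float64(0.0009))
grip tri (array([0.6462, 0.0754, 0.113 ]), np.float64(0.0028))
trayL [ 0.5499 -0.0972  0.05  ]
trayR [ 0.5758 -0.3128  0.05  ]
ldFL [ 0.5845 -0.0735  0.086 ]
ldFR [ 0.6197 -0.3238  0.086 ]
ldBL [ 0.7692 -0.054   0.086 ]
ldBR [ 0.7943 -0.303   0.086 ]
```

View pics/b.png

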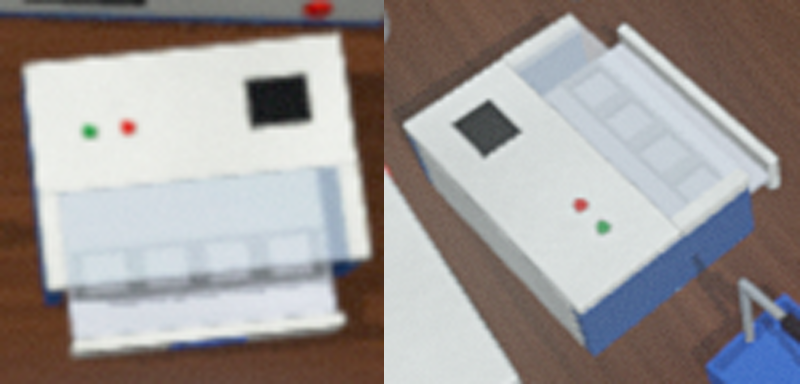

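```bash
cat >> h.py <<'E'
def Rd(yaw): # tool x down, tool y at yaw (deg) in world
    a=np.radians(yaw);y=np.array([np.cos(a),np.sin(a),0]);x=np.array([0,0,-1.]);return np.c_[x,y,np.cross(x,y)]
def yaw_now(s):
    y=R.from_quat(s["orientation"]).as_matrix()[:,1];return np.degrees(np.arctan2(y[1],y[0]))
def legs(pts,yaw=None,start=None):
    "tool-frame shift (units of 30 mm) for each leg; yaw: jaw yaw to use"
    s=sensors.sense();p=s["eef_pos"] if start is None else np.array(start);Rm=R.from_quat(s["orientation"]).as_matrix() if yaw is None else Rd(yaw)
    print("t %.1f pos"%s["time_s"],np.round(s["eef_pos"],4),"yaw %.1f"%yaw_now(s),"F",np.round(s["ft_force"],1),"w %.3f"%s["grip_width"],"j",np.round(s["joint_pos"],2))
    for q in pts:
        d=Rm.T@(np.array(q)-p)/.03;print(np.round(q,4),"->",np.round(d,2),"rows>=%.1f"%max(np.abs(d)));p=np.array(q)
LO=np.array([.602,-.199,0]);a=np.radians(6.7);LX=np.array([np.cos(a),np.sin(a),0]);LY=np.array([-np.sin(a),np.cos(a),0])
def L(x,y,z):return LO+LX*x+LY*y+np.array([0,0,z])
E
python3 - <<'E'
from h import *
print(R.from_quat(sensors.sense()["orientation"]).as_matrix().round(3))
legs([[.42,-.25,.20],L(-.047-.06,0,.20),L(-.047-.06,0,.055)])
E
```

```text
[[-0.     0.223 -0.975]
 [ 0.001 -0.975 -0.223]
 [-1.    -0.001 -0.   ]]
t 0.1 pos [ 0.117  -0.5116  0.2572] yaw -77.1 F [ 0.3 -0.1  0.3] w 1.001 j [-1.57  0.31  1.5  -0.    1.33 -0.22]
[ 0.42 -0.25  0.2 ] -> [  1.92  -6.25 -11.79] rows>=11.8
[ 0.4957 -0.2115  0.2   ] -> [ 0.   -0.69 -2.75] rows>=2.7
[ 0.4957 -0.2115  0.055 ] -> [4.83 0.01 0.  ] rows>=4.8
```

carry_out:
  grip: [255,255,255,255,255,255,255,255]
  xyz:
    - [0,0,0]
    - [0,0,0]
    - [0,0,0]
    - [0,0,0]
    - [0,0,0]
    - [0,0,0]
    - [0,0,0]
    - [0,0,0]
  spin: [-1,-1,-1,-1,-1,-1,-1,-1]

```text
time_s: 0.9
eef_pos: [0.117, -0.5117, 0.2574]
orientation: [0.553, 0.441, -0.552, 0.441]
ft_force: [-0.2, 0.1, -0.1]
grip_width: 0.301
```

carry_out:
  grip: [255,255,255]
  xyz:
    - [0,0,0]
    - [0,0,0]
    - [0,0,0]
  spin: [-1,-1,-0.48]

```text
time_s: 1.2
eef_pos: [0.117, -0.5117, 0.2574]
orientation: [0.469, 0.53, -0.468, 0.529]
ft_force: [0.2, -0.4, -0.3]
grip_width: 0.025
```

Run:
```python
from h import *
print(R.from_quat(sensors.sense()["orientation"]).as_matrix().round(3))
legs([[.40,-.26,.20],L(-.047-.06,0,.20),L(-.047-.06,0,.055)])
```

```text
[[-0.     0.993  0.122]
 [ 0.001  0.122 -0.993]
 [-1.     0.    -0.001]]
t 1.2 pos [ 0.117  -0.5117  0.2574] yaw 7.0 F [ 0.2 -0.4 -0.3] w 0.025 j [-1.57  0.31  1.5   0.    1.33 -1.69]
[ 0.4  -0.26  0.2 ] -> [ 1.92 10.38 -7.18] rows>=10.4
[ 0.4957 -0.2115  0.2   ] -> [ 0.    3.36 -1.22] rows>=3.4
[ 0.4957 -0.2115  0.055 ] -> [ 4.83 -0.    0.  ] rows>=4.8
```

carry_out:
  grip: [255,255,255,255,255,255,255,255]
  xyz:
    - [0.12,0.86,-0.525]
    - [0.12,0.86,-0.525]
    - [0.12,0.86,-0.525]
    - [0.12,0.86,-0.525]
    - [0.12,0.86,-0.525]
    - [0.12,0.86,-0.525]
    - [0.12,0.86,-0.525]
    - [0.12,0.86,-0.525]
  spin: [0,0,0,0,0,0,0,0]

```text
time_s: 2.0
eef_pos: [0.3081, -0.3615, 0.2286]
orientation: [0.47, 0.529, -0.47, 0.528]
ft_force: [0.1, -0.8, -0.8]
grip_width: 0.002
```

carry_out:
  grip: [255,255,255,255,255,255,255,255]
  xyz:
    - [0.12,0.86,-0.525]
    - [0.12,0.86,-0.525]
    - [0.12,0.86,-0.525]
    - [0.12,0.86,-0.525]
    - [0.12,0.86,-0.525]
    - [0.12,0.86,-0.525]
    - [0.12,0.86,-0.525]
    - [0.12,0.86,-0.525]
  spin: [0,0,0,0,0,0,0,0]

```text
time_s: 2.8
eef_pos: [0.4983, -0.2122, 0.1997]
orientation: [0.47, 0.529, -0.47, 0.528]
ft_force: [-0.3, -1.2, 0.6]
grip_width: 0.005
```

Run:
```python
from h import *
legs([L(-.047-.06,0,.20),L(-.047-.06,0,.055)])
c=camera("wrist");print(np.round(c["cam_to_world"],3),c["mtx"]);cv2.imwrite("pics/w1.png",c["color"]);np.save("w1.npy",c,allow_pickle=True)
```

```text
t 2.8 pos [ 0.4983 -0.2122  0.1997] yaw 6.7 F [-0.3 -1.2  0.6] w 0.005 j [-0.62  0.4   1.53 -0.    1.21 -0.74]
[ 0.4957 -0.2115  0.2   ] -> [-0.01 -0.08 -0.03] rows>=0.1
[ 0.4957 -0.2115  0.055 ] -> [4.83 0.   0.  ] rows>=4.8
[[ 0.993 -0.112 -0.036  0.488]
 [ 0.118  0.944  0.309 -0.131]
 [-0.001 -0.311  0.951  0.326]
 [ 0.     0.     0.     1.   ]] [[333.9330309    0.         256.5936563 ]
 [  0.         333.9330309  192.47810006]
 [  0.           0.           1.        ]]
```

View pics/w1.png

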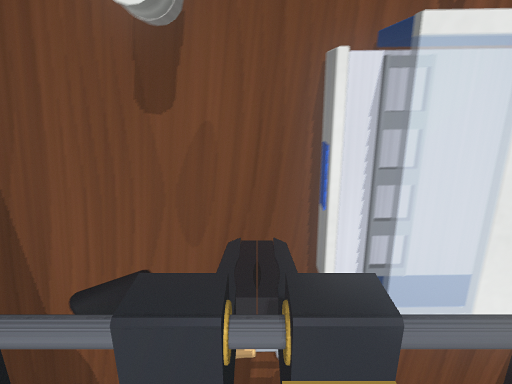

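Run:
```python
from h import *
c=np.load("top0.npy",allow_pickle=True).item()
for n,u,v,z in(("mouse",545,380,.03),("mouse",580,415,.02),("mouse",565,375,.02),("spoon",590,358,.01),("spoon",580,325,.01),("jarw",420,378,.075)):print(n,np.round(onz(c,u*.64,v*.64,z),3))
w=np.load("w1.npy",allow_pickle=True).item()
for n,u,v in(("plate outer top",330,50),("plate outer top",320,265),("plate inner",348,50)):
  p=onz(w,u,v,.05);d=p-LO;print(n,np.round(p,4),"loader frame",np.round([d@LX,d@LY],4))
for u,v in((383,54),(411,53),(436,53)):
  p=onz(w,u,v,.038);d=p-LO;print(np.round([d@LX,d@LY],4))
```

```text
mouse [ 0.399 -0.345  0.03 ]
mouse [ 0.327 -0.422  0.02 ]
mouse [ 0.411 -0.391  0.02 ]
spoon [ 0.45  -0.449  0.01 ]
spoon [ 0.523 -0.428  0.01 ]
jarw [ 0.395 -0.074  0.075]
plate outer top [ 0.5408 -0.1003  0.05  ] loader frame [-0.0493  0.1052]
plate outer top [ 0.5659 -0.2845  0.05  ] loader frame [-0.0458 -0.0807]
plate inner [ 0.5544 -0.0987  0.05  ] loader frame [-0.0356  0.1052]
[-0.0043  0.1033]
[0.018  0.1041]
[0.0379 0.1041]
```

carry_out:
  grip: [255,255,255,255,255,255,255,255]
  xyz:
    - [0.96,0,0]
    - [0.97,0,0]
    - [0.97,0,0]
    - [0.97,0,0]
    - [0.97,0,0]
    - [0,0.4,0]
    - [0,0.4,0]
    - [0,0.3,0]
  spin: [0,0,0,0,0,0,0,0]

```text
time_s: 3.65
eef_pos: [0.5306, -0.2092, 0.0545]
orientation: [0.47, 0.529, -0.47, 0.528]
ft_force: [-0.1, 0.6, 0.3]
grip_width: 0.009
```

carry_out:
  grip: [255,255,255,255]
  xyz:
    - [0,0.1,0]
    - [0,0.1,0]
    - [0,0.1,0]
    - [0,0,0]
  spin: [0,0,0,0]

```text
time_s: 4.05
eef_pos: [0.5393, -0.2083, 0.055]
orientation: [0.47, 0.528, -0.47, 0.529]
ft_force: [0.3, 0.5, -0.1]
grip_width: 0.007
```

carry_out:
  grip: [255,255,255,255]
  xyz:
    - [0,0.1,0]
    - [0,0.1,0]
    - [0,0.1,0]
    - [0,0,0]
  spin: [0,0,0,0]

```text
time_s: 4.45
eef_pos: [0.548, -0.2073, 0.0549]
orientation: [0.47, 0.529, -0.47, 0.528]
ft_force: [-4.4, -1.2, 2.7]
grip_width: 0.008
```

carry_out:
  grip: [255,255,255,255]
  xyz:
    - [0,0.1,0]
    - [0,0.1,0]
    - [0,0,0]
    - [0,0,0]
  spin: [0,0,0,0]

```text
time_s: 4.85
eef_pos: [0.5538, -0.2065, 0.0549]
orientation: [0.47, 0.529, -0.47, 0.528]
ft_force: [-5.2, 0.6, 2.8]
grip_width: 0.003
```

carry_out:
  grip: [255,255,255]
  xyz:
    - [0,0.07,0]
    - [0,0.07,0]
    - [0,0,0]
  spin: [0,0,0]

```text
time_s: 5.15
eef_pos: [0.5581, -0.206, 0.0549]
orientation: [0.47, 0.529, -0.47, 0.528]
ft_force: [-5.2, 1.3, 3.3]
grip_width: 0.004
```

carry_out:
  grip: [255,255,255]
  xyz:
    - [0,0.05,0]
    - [0,0,0]
    - [0,0,0]
  spin: [0,0,0]

```text
time_s: 5.45
eef_pos: [0.5584, -0.2059, 0.0549]
orientation: [0.469, 0.53, -0.47, 0.527]
ft_force: [-12.2, -0.1, 7.7]
grip_width: 0.006
```

carry_out:
  grip: [255,255,255,255,255,255,255,255]
  xyz:
    - [0,-0.6,0]
    - [0,-1,0]
    - [0,-1,0]
    - [0,-1,0]
    - [0,-0.9,0]
    - [-1,0,0]
    - [-1,0,0]
    - [-1,0,0]
  spin: [0,0,0,0,0,0,0,0]

```text
time_s: 6.25
eef_pos: [0.4259, -0.2218, 0.1462]
orientation: [0.47, 0.528, -0.47, 0.529]
ft_force: [0.3, -0.1, 0.5]
grip_width: 0.006
```

carry_out:
  grip: [120,120,120,120,120,120,120,120]
  xyz:
    - [-1,1,-0.6]
    - [-0.8,1,-0.6]
    - [0,1,-0.6]
    - [0,0,0]
    - [0,0,0]
    - [0,0,0]
    - [0,0,0]
    - [0,0,0]
  spin: [0,0,0,0,0,0,0,0]

```text
time_s: 7.05
eef_pos: [0.5084, -0.1581, 0.1989]
orientation: [0.47, 0.528, -0.47, 0.528]
ft_force: [0.2, 0.1, 0.7]
grip_width: 0.531
```

Run:
```python
from h import *
legs([])
for n in("wrist","top"):
  c=camera(n);cv2.imwrite(f"pics/{n}2.png",c["color"]);np.save(n+"2.npy",c,allow_pickle=True)
w=cv2.imread("pics/wrist2.png");t=cv2.imread("pics/top2.png")[100:260,170:370]
cv2.imwrite("pics/m2.png",np.hstack([cv2.resize(w,(440,330)),cv2.resize(t,(412,330))])[:, :800])
cv2.imwrite("pics/w2.png",cv2.resize(w,(800,600),interpolation=cv2.INTER_CUBIC))
```

```text
t 7.0 pos [ 0.5084 -0.1581  0.1989] yaw 6.7 F [0.2 0.1 0.7] w 0.531 j [-0.52  0.38  1.56  0.    1.2  -0.64]
```

View pics/w2.png

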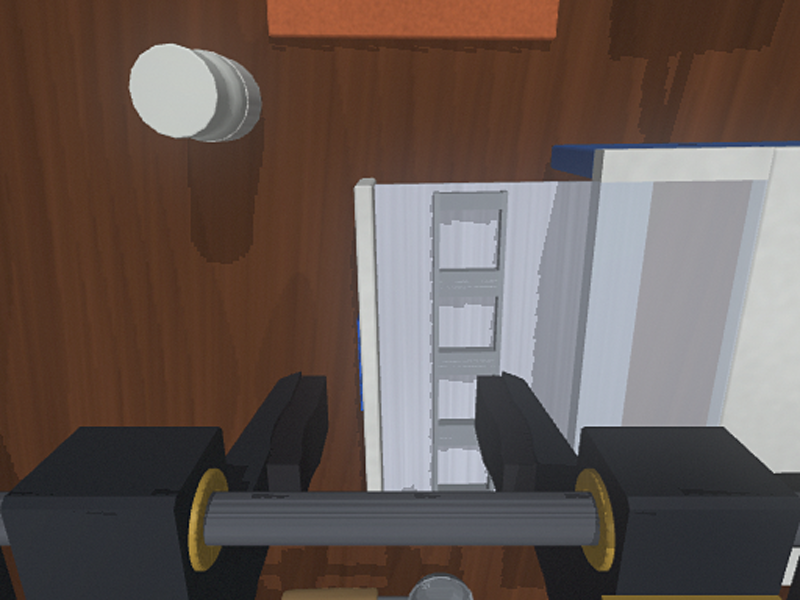

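Run:
```python
from h import *
w=np.load("wrist2.npy",allow_pickle=True).item()
def lf(u,v,z,n=""):
  p=onz(w,u*.64,v*.64,z);d=p-LO;print(n,(u,v),np.round([d@LX*1000,d@LY*1000],1))
lf(356,186,.05,"plate");lf(367,490,.05,"plate");lf(375,180,.05,"plate in corner");lf(382,490,.05,"plate in")
for v in(192,222,268,272,290,296,348,352,370,378,420,424,440,448,484):lf(437,v,.038)
for u in(432,440,497,500,508):lf(u,240,.038);lf(u,240,.03)
lf(597,150,.086,"loader corner");lf(575,440,.086,"front")
g=cv2.cvtColor(w["color"],cv2.COLOR_BGR2GRAY)
print(g[110:315,297]);print(g[160,265:345])
lf(297/.64,160/.64,.03)
```

```text
plate (356, 186) [-112.1  106. ]
plate (367, 490) [-110.3  -82. ]
plate in corner (375, 180) [-102.2  109.1]
plate in (382, 490) [-100.8  -82. ]
 (437, 192) [-69.3 101.6]
 (437, 222) [-68.9  85.3]
 (437, 268) [-68.4  59.1]
 (437, 272) [-68.3  56.7]
 (437, 290) [-68.1  46. ]
 (437, 296) [-68.   42.4]
 (437, 348) [-67.3   9.8]
 (437, 352) [-67.3   7.2]
 (437, 370) [-67.   -4.6]
 (437, 378) [-66.9 -10. ]
 (437, 420) [-66.3 -39.1]
 (437, 424) [-66.2 -41.9]
 (437, 440) [-66.  -53.5]
 (437, 448) [-65.9 -59.4]
 (437, 484) [-65.3 -86.7]
 (432, 240) [-71.5  75.2]
 (432, 240) [-71.   73.6]
 (440, 240) [-67.1  75.2]
 (440, 240) [-66.4  73.6]
 (497, 240) [-35.2  75.2]
 (497, 240) [-33.7  73.6]
 (500, 240) [-33.6  75.2]
 (500, 240) [-32.   73.6]
 (508, 240) [-29.1  75.2]
 (508, 240) [-27.4  73.6]
loader corner (597, 150) [ -2.4 125.2]
front (575, 440) [  3.2 -22.3]
[ 71  71  69  71  69  69  69 178 194 193 192 195 173 114 143 144 143 143
 142 142 142 143 142 141 149 154 154 153 154 153 153 152 196 194 193 194
 192 193 191 192 192 191 192 192 190 192 192 190 191 191 190 191 191 190
 190 191 191 190
[... 256 characters left out ...]
152 144 143 159 143
 143 143 142 142 153 150 151 152 149 195 192 191 192 191 193 192 192 194
 193 195 193 193 193 193 194 194 193 194 194 195 195 201 107 113 113 111
 136 143 143 142 141 141 143 142 141 140 142 142 140 152 154 153 202 197
 197 196 198 197 197 196 197 197 197 195 196 196 196 196 196 196 196 196
 198 176 104 111 112 113  79]
[186 187 182 181 183 188 190 186 186 186 149 149 115 149 148 147 175 184
 184 182 182 183 184 187 185 184 181 180 182 183 187 191 190 189 189 190
 193 190 187 189 188 186 188 189 187 184 186 185 190 187 187 188 155 105
  84 148 149 145 166 189 190 184 181 179 183 185 186 185 186 186 188 183
 183 187 188 188 185 184 186 185]
 (464.0625, 250.0) [-52.4  67.7]
```

carry_out:
  grip: [110,110,110,110,110,110,110,110]
  xyz:
    - [0,0.05,-0.9]
    - [0,0.05,-0.9]
    - [0,0.05,-0.9]
    - [0,0.05,-0.9]
    - [0,0.05,-0.9]
    - [0,0.05,-0.9]
    - [0,0.05,-0.9]
    - [0,0.05,-0.8]
  spin: [0,0,0,0,0,0,0,0]

```text
time_s: 7.95
eef_pos: [0.4955, 0.0565, 0.199]
orientation: [0.47, 0.528, -0.47, 0.528]
ft_force: [0.2, 0.2, -0.0]
grip_width: 0.568
```

carry_out:
  grip: [110]
  xyz:
    - [0,0,0]
  spin: [0]

```text
time_s: 8.05
eef_pos: [0.4954, 0.0572, 0.199]
orientation: [0.469, 0.529, -0.469, 0.529]
ft_force: [-1.0, -0.9, 1.0]
grip_width: 0.57
```

Run:
```python
from h import *
legs([])
c=camera("wrist");np.save("w3.npy",c,allow_pickle=True);cv2.imwrite("pics/w3.png",cv2.resize(c["color"],(800,600),interpolation=cv2.INTER_CUBIC))
```

```text
t 8.1 pos [0.4954 0.0572 0.199 ] yaw 6.9 F [-1.  -0.9  1. ] w 0.570 j [-0.12  0.31  1.66  0.    1.17 -0.24]
```

View pics/w3.png

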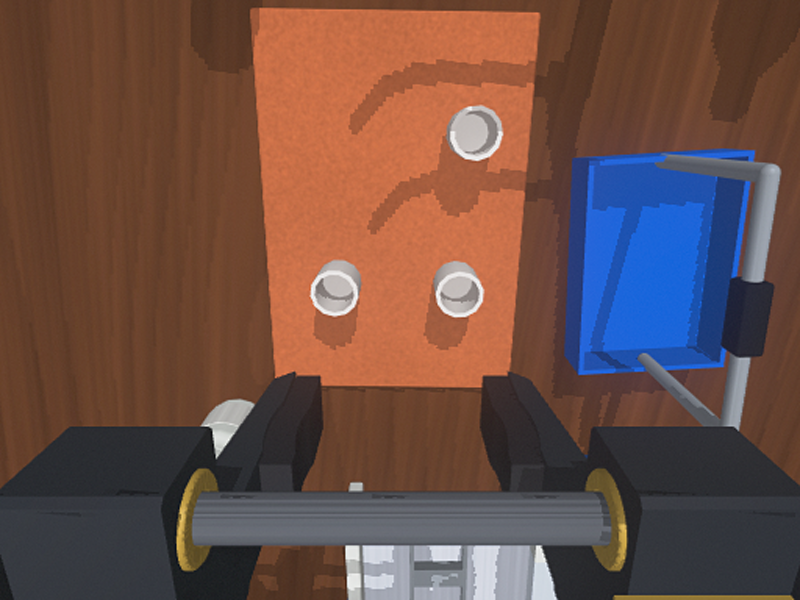

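Run:
```python
from h import *
c=np.load("w3.npy",allow_pickle=True).item()
hsv=cv2.cvtColor(c["color"],cv2.COLOR_BGR2HSV)
m=((hsv[...,2]>225)&(hsv[...,1]<40)).astype(np.uint8)
for q,(u,v) in enumerate(((459.5,290),(475.5,133),(335,289.5))):
  u*=.64;v*=.64;r=24;y0,x0=int(v-r),int(u-r);s=m[y0:y0+2*r,x0:x0+2*r];p=np.argwhere(s)[:,::-1].astype(np.float32)
  e=cv2.minEnclosingCircle(p);print(q,e,np.round(onz(c,u,v,.038),4),np.round(onz(c,e[0][0]+x0,e[0][1]+y0,.038),4))
```

```text
0 ((23.788732528686523, 27.408451080322266), 14.879433631896973) [0.5289 0.0557 0.038 ] [0.5291 0.0531 0.038 ]
1 ((23.80769157409668, 23.80769157409668), 17.233701705932617) [0.5239 0.1418 0.038 ] [0.5235 0.142  0.038 ]
2 ((23.38888931274414, 25.85802459716797), 15.1869535446167) [0.4577 0.0474 0.038 ] [0.4569 0.0458 0.038 ]
```

Run:
```python
from h import *
legs([[.529,.0535,.09],[.529,.0535,.031]])
```

```text
t 8.1 pos [0.4956 0.0559 0.199 ] yaw 6.8 F [-0.3 -0.3 -1. ] w 0.568 j [-0.12  0.31  1.66 -0.    1.17 -0.24]
[0.529  0.0535 0.09  ] -> [3.63 1.09 0.21] rows>=3.6
[0.529  0.0535 0.031 ] -> [ 1.97 -0.   -0.  ] rows>=2.0
```

carry_out:
  grip: [110,110,110,110,110,110,110,110]
  xyz:
    - [0.9,0.27,0.05]
    - [0.9,0.27,0.05]
    - [0.9,0.27,0.05]
    - [0.9,0.27,0.05]
    - [0.5,0,0]
    - [0.5,0,0]
    - [0.5,0,0]
    - [0.5,0,0]
  spin: [0,0,0,0,0,0,0,0]

```text
time_s: 8.9
eef_pos: [0.5288, 0.0518, 0.0302]
orientation: [0.47, 0.528, -0.47, 0.528]
ft_force: [0.0, 0.3, 0.2]
grip_width: 0.569
```

carry_out:
  grip: [110,255,255,255,255,255,255,255]
  xyz:
    - [0,0,0]
    - [0,0,0]
    - [0,0,0]
    - [0,0,0]
    - [0,0,0]
    - [0,0,0]
    - [0,0,0]
    - [0,0,0]
  spin: [0,0,0,0,0,0,0,0]
  squeeze: 15

```text
time_s: 9.7
eef_pos: [0.529, 0.053, 0.0316]
orientation: [0.47, 0.528, -0.47, 0.529]
ft_force: [-0.8, -2.7, 5.4]
grip_width: 0.313
```

carry_out:
  grip: [255,255,255,255,255]
  xyz:
    - [-0.3,0,0]
    - [-0.6,0,0]
    - [-0.9,0,0]
    - [-0.9,0,0]
    - [-0.9,0,0]
  spin: [0,0,0,0,0]

```text
time_s: 10.2
eef_pos: [0.5283, 0.0534, 0.1404]
orientation: [0.47, 0.529, -0.47, 0.528]
ft_force: [-0.0, -0.4, -0.6]
grip_width: 0.312
```

Run:
```python
from h import *
legs([L(-.051,-.025,.14)])
c=camera("wrist");np.save("w4.npy",c,allow_pickle=True);cv2.imwrite("pics/w4.png",cv2.resize(c["color"][180:,100:420],(800,510),interpolation=cv2.INTER_CUBIC))
```

```text
t 10.2 pos [0.5283 0.0534 0.1404] yaw 6.7 F [-0.  -0.4 -0.6] w 0.312 j [-0.12  0.45  1.63  0.    1.06 -0.24]
[ 0.5543 -0.2298  0.14  ] -> [ 0.01 -0.25  9.48] rows>=9.5
```

View pics/w4.png

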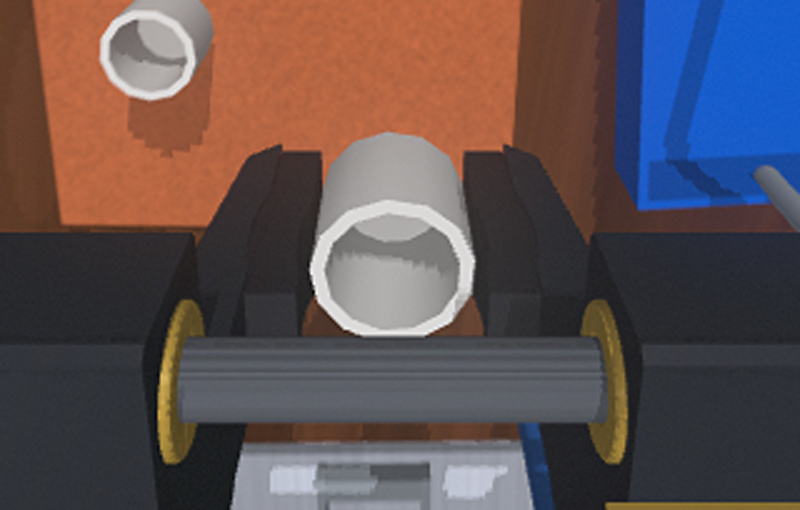

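Run:
```python
from h import *
c=np.load("w4.npy",allow_pickle=True).item();p=onz(c,100+392/2.5,180+268/2.5,.1474);d=p-np.array([.5283,.0534,.1404]);print(p,d,d@LX,d@LY)
# pocket edges at pockets 3,2,1 from w2
w=np.load("wrist2.npy",allow_pickle=True).item();g=cv2.cvtColor(w["color"],cv2.COLOR_BGR2GRAY).astype(int)
for v in(157,207,255):
  print(v,g[v,270:330].tolist())
```

```text
[0.527631  0.0548878 0.1474   ] [-0.000669   0.0014878  0.007    ] -0.0004908505719842081 0.0015556898352329712
157 [188, 190, 187, 185, 186, 188, 152, 115, 148, 149, 146, 176, 185, 183, 183, 181, 181, 185, 186, 185, 185, 181, 181, 180, 183, 186, 190, 190, 189, 190, 190, 192, 191, 189, 188, 187, 185, 187, 191, 188, 184, 184, 186, 191, 188, 186, 187, 152, 119, 87, 130, 148, 146, 166, 188, 191, 185, 183, 180, 181]
207 [186, 189, 188, 187, 185, 188, 193, 121, 147, 147, 143, 185, 184, 183, 185, 182, 181, 185, 187, 187, 182, 182, 182, 186, 187, 190, 189, 188, 189, 190, 193, 187, 185, 188, 187, 189, 192, 190, 185, 183, 182, 187, 189, 188, 148, 150, 106, 85, 146, 147, 144, 176, 189, 188, 182, 181, 178, 184, 185, 188]
255 [188, 191, 194, 193, 191, 194, 157, 114, 141, 141, 165, 190, 189, 190, 188, 183, 185, 189, 194, 189, 186, 187, 189, 191, 193, 192, 190, 195, 195, 193, 186, 187, 192, 201, 125, 61, 55, 56, 56, 57, 58, 58, 57, 59, 57, 57, 57, 58, 57, 57, 58, 57, 56, 56, 56, 56, 54, 54, 57, 58]
```

Run:
```python
from h import *
w=np.load("wrist2.npy",allow_pickle=True).item()
for u,v in((281,157),(320,157),(280.8,207),(317.8,207),(280.2,255)):
  d=onz(w,u,v,.038)-LO;print(u,v,np.round([d@LX*1000,d@LY*1000],1))
```

```text
281 157 [-67.5  72.2]
320 157 [-33.4  72.2]
280.8 207 [-66.6  25.5]
317.8 207 [-32.7  25.5]
280.2 255 [-66.1 -23.9]
```

Run:
```python
from h import *
legs([L(-.049,-.0265,.14),L(-.049,-.0265,.075),L(-.049,-.0265,.0565)])
```

```text
t 10.2 pos [0.5302 0.0533 0.1447] yaw 6.7 F [2.1 0.  4.3] w 0.313 j [-0.12  0.44  1.63  0.    1.07 -0.24]
[ 0.5564 -0.231   0.14  ] -> [ 0.17 -0.25  9.52] rows>=9.5
[ 0.5564 -0.231   0.075 ] -> [ 2.17 -0.01 -0.  ] rows>=2.2
[ 0.5564 -0.231   0.0565] -> [ 0.62 -0.   -0.  ] rows>=0.6
```

carry_out:
  grip: [255,255,255,255,255,255,255,255]
  xyz:
    - [0,0,0.7]
    - [0,0,0.95]
    - [0,0,1]
    - [0,0,1]
    - [0,0,1]
    - [0,0,1]
    - [0,0,1]
    - [0,0,1]
  spin: [0,0,0,0,0,0,0,0]

```text
time_s: 11.05
eef_pos: [0.5554, -0.1757, 0.139]
orientation: [0.47, 0.529, -0.47, 0.528]
ft_force: [0.3, 0.6, -0.2]
grip_width: 0.318
```

carry_out:
  grip: [255,255,255,255,255,255]
  xyz:
    - [0,-0.1,0.8]
    - [0,-0.15,0.6]
    - [0,0,0.4]
    - [0,0,0.05]
    - [0,0,0]
    - [0,0,0]
  spin: [0,0,0,0,0,0]

```text
time_s: 11.65
eef_pos: [0.5546, -0.2297, 0.1389]
orientation: [0.47, 0.529, -0.47, 0.529]
ft_force: [0.1, -0.5, -0.2]
grip_width: 0.314
```

Run:
```python
from h import *
legs([L(-.049,-.0265,.075),L(-.049,-.0265,.0565)])
```

```text
t 11.7 pos [ 0.5546 -0.2297  0.1389] yaw 6.8 F [ 0.1 -0.5 -0.2] w 0.314 j [-0.59  0.59  1.41  0.    1.15 -0.71]
[ 0.5564 -0.231   0.075 ] -> [2.13 0.05 0.05] rows>=2.1
[ 0.5564 -0.231   0.0565] -> [0.62 0.   0.  ] rows>=0.6
```

carry_out:
  grip: [255,255,255,255,255]
  xyz:
    - [0.7,0.05,0.05]
    - [0.8,0,0]
    - [0.6,0,0]
    - [0.03,0,0]
    - [0,0,0]
  spin: [0,0,0,0,0]

```text
time_s: 12.15
eef_pos: [0.5565, -0.2315, 0.0755]
orientation: [0.47, 0.529, -0.47, 0.529]
ft_force: [-0.4, 0.2, -0.5]
grip_width: 0.309
```

carry_out:
  grip: [255,255,255,255,255]
  xyz:
    - [0.2,0,0]
    - [0.2,0,0]
    - [0.2,0,0]
    - [0,0,0]
    - [0,0,0]
  spin: [0,0,0,0,0]

```text
time_s: 12.65
eef_pos: [0.5566, -0.232, 0.0574]
orientation: [0.47, 0.528, -0.47, 0.529]
ft_force: [0.1, 0.8, 4.5]
grip_width: 0.31
```

Run:
```python
from h import *
legs([L(-.049,-.0265,.0565)])
c=camera("wrist");np.save("w5.npy",c,allow_pickle=True);cv2.imwrite("pics/w5.png",cv2.resize(c["color"][180:,100:420],(800,510),interpolation=cv2.INTER_CUBIC))
```

```text
t 12.7 pos [ 0.5566 -0.232   0.0574] yaw 6.7 F [0.1 0.8 4.5] w 0.310 j [-0.59  0.7   1.46  0.    0.99 -0.71]
[ 0.5564 -0.231   0.0565] -> [ 0.03 -0.   -0.03] rows>=0.0
```

View pics/w5.png

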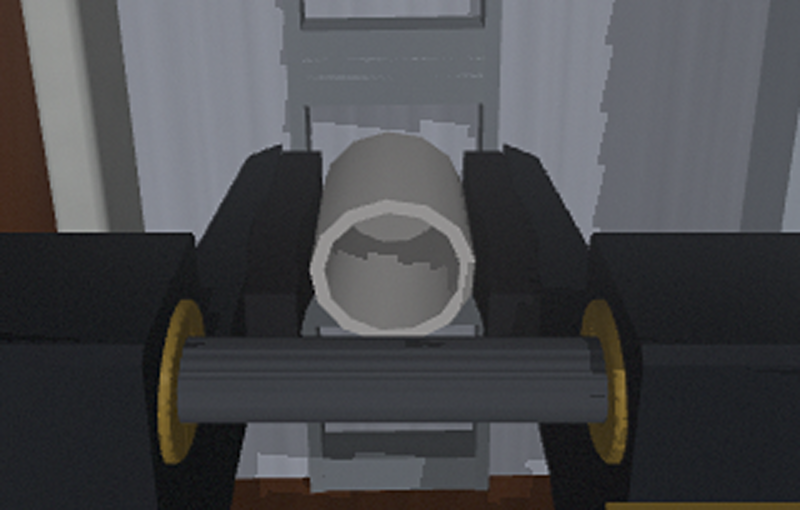

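Run:
```python
from h import *
c=np.load("w5.npy",allow_pickle=True).item()
for u,v,z in((392,107,.038),(392,133,.032),(392,268,.064)):
  d=onz(c,100+u/2.5,180+v/2.5,z)-LO;print(np.round([d@LX*1000,d@LY*1000],1))
```

```text
[-49.5  -8.4]
[-49.5 -16.6]
[-49.5 -26.3]
```

carry_out:
  grip: [150,130,110,110,110,110,110,110]
  xyz:
    - [0,0,0]
    - [0,0,0]
    - [0,0,0]
    - [0,0,0]
    - [-0.5,0,0]
    - [-0.8,0,0]
    - [-0.9,0,0]
    - [-0.8,0,0]
  spin: [0,0,0,0,0,0,0,0]

```text
time_s: 13.5
eef_pos: [0.5561, -0.2319, 0.1488]
orientation: [0.47, 0.528, -0.47, 0.529]
ft_force: [-0.6, 0.4, 0.1]
grip_width: 0.568
```

Run:
```python
from h import *
c=camera("top");np.save("top3.npy",c,allow_pickle=True)
hsv=cv2.cvtColor(c["color"],cv2.COLOR_BGR2HSV)
b=((hsv[...,0]>105)&(hsv[...,0]<125)&(hsv[...,1]>170)).astype(np.uint8)
n,l,s,ce=cv2.connectedComponentsWithStats(b);print([(ce[i].round(1),s[i][4]) for i in range(1,n) if s[i][4]>100])
legs([[.524,.141,.14],[.524,.141,.08],[.524,.141,.031]])
```

```text
[(array([225.2, 157.9]), np.int32(181)), (array([227.1, 172.6]), np.int32(643))]
t 13.6 pos [ 0.5574 -0.2327  0.1528] yaw 6.7 F [ 0.9 -1.1  3.8] w 0.568 j [-0.59  0.58  1.39 -0.    1.17 -0.71]
[0.524 0.141 0.14 ] -> [  0.38   0.35 -12.5 ] rows>=12.5
[0.524 0.141 0.08 ] -> [ 2.   -0.01 -0.01] rows>=2.0
[0.524 0.141 0.031] -> [ 1.63 -0.01 -0.01] rows>=1.6
```

carry_out:
  grip: [110,110,110,110,110,110,110,110]
  xyz:
    - [0,0,-0.7]
    - [0,0,-1]
    - [0,0,-1]
    - [0,0,-1]
    - [0,0,-1]
    - [0,0,-1]
    - [0,0,-1]
    - [0,0,-1]
  spin: [0,0,0,0,0,0,0,0]

```text
time_s: 14.35
eef_pos: [0.5287, -0.0014, 0.1471]
orientation: [0.47, 0.529, -0.47, 0.528]
ft_force: [0.2, 0.2, -0.4]
grip_width: 0.567
```

carry_out:
  grip: [110,110,110,110,110,110,110,110]
  xyz:
    - [0.2,0.1,-1]
    - [0,0.1,-1]
    - [0,0.1,-1]
    - [0,0.05,-0.8]
    - [0,0,-0.5]
    - [0,0,-0.5]
    - [0,0,0]
    - [0,0,0]
  spin: [0,0,0,0,0,0,0,0]

```text
time_s: 15.15
eef_pos: [0.5228, 0.1412, 0.141]
orientation: [0.47, 0.528, -0.47, 0.528]
ft_force: [0.8, -0.1, 0.7]
grip_width: 0.567
```

Run:
```python
from h import *
legs([[.524,.142,.08],[.524,.142,.031]])
```

```text
t 15.2 pos [0.5228 0.1412 0.141 ] yaw 6.7 F [ 0.8 -0.1  0.7] w 0.567 j [ 0.05  0.47  1.6  -0.    1.08 -0.07]
[0.524 0.142 0.08 ] -> [ 2.03  0.04 -0.02] rows>=2.0
[0.524 0.142 0.031] -> [ 1.63  0.   -0.  ] rows>=1.6
```

carry_out:
  grip: [110,110,110,110,110,110,110,110]
  xyz:
    - [0.5,0.04,-0.02]
    - [0.7,0,0]
    - [0.7,0,0]
    - [0.6,0,0]
    - [0.6,0,0]
    - [0.5,0,0]
    - [0.06,0,0]
    - [0,0,0]
  spin: [0,0,0,0,0,0,0,0]

```text
time_s: 15.95
eef_pos: [0.524, 0.1417, 0.0314]
orientation: [0.47, 0.528, -0.47, 0.528]
ft_force: [-0.7, 0.1, -0.3]
grip_width: 0.571
```

carry_out:
  grip: [255,255,255,255,255,255,255]
  xyz:
    - [0,0,0]
    - [0,0,0]
    - [0,0,0]
    - [0,0,0]
    - [0,0,0]
    - [0,0,0]
    - [0,0,0]
  spin: [0,0,0,0,0,0,0]
  squeeze: 15

```text
time_s: 16.65
eef_pos: [0.5241, 0.1424, 0.0317]
orientation: [0.47, 0.528, -0.47, 0.529]
ft_force: [-0.6, -0.7, 6.4]
grip_width: 0.31
```

carry_out:
  grip: [255,255,255,255,255,255,255]
  xyz:
    - [-0.3,0,0]
    - [-0.6,0,0]
    - [-0.9,0,0]
    - [-0.9,0,0]
    - [-0.9,0,0]
    - [0,0,0]
    - [0,0,0]
  spin: [0,0,0,0,0,0,0]

```text
time_s: 17.35
eef_pos: [0.5236, 0.1424, 0.1391]
orientation: [0.47, 0.528, -0.47, 0.528]
ft_force: [-0.5, -0.2, -0.5]
grip_width: 0.314
```

```bash
cat >> h.py <<'E'
def held(save):
    "offset (mm, loader axes) of the held crucible's rim from the TCP, from the wrist view"
    s=sensors.sense();c=camera("wrist");np.save(save+".npy",c,allow_pickle=True);im=c["color"]
    hsv=cv2.cvtColor(im,cv2.COLOR_BGR2HSV);m=((hsv[...,2]>200)&(hsv[...,1]<40)).astype(np.uint8);m[:255]=0;m[320:]=0;m[:,:215]=0;m[:,300:]=0
    n,l,st,ce=cv2.connectedComponentsWithStats(m);i=1+np.argmax(st[1:,4]);x,y,w,h=st[i][:4]
    p=onz(c,x+(w-1)/2,y+(h-1)/2,s["eef_pos"][2]+.007);d=p-s["eef_pos"];print("rim box",st[i],"offset mm",np.round([d@LX*1000,d@LY*1000],1))
E
python3 - <<'E'
from h import *
held("w6")
legs([L(-.0497,.025,.14),L(-.0497,.025,.075),L(-.0497,.025,.0575)])
E
```

```text
rim box [225 260  65  54 859] offset mm [-0.5  1.9]
t 17.4 pos [0.5233 0.1424 0.1384] yaw 6.7 F [ 0.3  0.8 -0.1] w 0.311 j [ 0.05  0.47  1.6   0.    1.07 -0.07]
[ 0.5497 -0.18    0.14  ] -> [-0.06 -0.38 10.77] rows>=10.8
[ 0.5497 -0.18    0.075 ] -> [2.17 0.   0.  ] rows>=2.2
[ 0.5497 -0.18    0.0575] -> [0.58 0.   0.  ] rows>=0.6
```

carry_out:
  grip: [255,255,255,255,255,255,255,255]
  xyz:
    - [0,0,0.7]
    - [0,0,0.95]
    - [0,0,1]
    - [0,0,1]
    - [0,0,1]
    - [0,0,1]
    - [0,0,1]
    - [0,0,1]
  spin: [0,0,0,0,0,0,0,0]

```text
time_s: 18.2
eef_pos: [0.5501, -0.0866, 0.1377]
orientation: [0.47, 0.529, -0.47, 0.527]
ft_force: [1.1, 0.6, 0.7]
grip_width: 0.315
```

carry_out:
  grip: [255,255,255,255,255,255,255]
  xyz:
    - [0,-0.1,1]
    - [0,-0.15,1]
    - [0,-0.13,0.7]
    - [0,0,0.5]
    - [0,0,0]
    - [0,0,0]
    - [0,0,0]
  spin: [0,0,0,0,0,0,0]

```text
time_s: 18.9
eef_pos: [0.5506, -0.1811, 0.139]
orientation: [0.47, 0.529, -0.47, 0.528]
ft_force: [0.5, -0.2, -0.8]
grip_width: 0.311
```

Run:
```python
from h import *
legs([L(-.0494,.0227,.075),L(-.0494,.0227,.0575)])
```

```text
t 18.9 pos [ 0.5506 -0.1811  0.139 ] yaw 6.8 F [ 0.5 -0.2 -0.8] w 0.311 j [-0.52  0.54  1.48  0.    1.12 -0.64]
[ 0.5503 -0.1822  0.075 ] -> [ 2.13 -0.02  0.04] rows>=2.1
[ 0.5503 -0.1822  0.0575] -> [0.58 0.   0.  ] rows>=0.6
```

carry_out:
  grip: [255,255,255,255,255,255,255,255]
  xyz:
    - [0.7,-0.02,0.04]
    - [0.8,0,0]
    - [0.6,0,0]
    - [0.03,0,0]
    - [0.2,0,0]
    - [0.2,0,0]
    - [0.18,0,0]
    - [0,0,0]
  spin: [0,0,0,0,0,0,0,0]

```text
time_s: 19.7
eef_pos: [0.5503, -0.1834, 0.0578]
orientation: [0.47, 0.528, -0.47, 0.529]
ft_force: [0.9, -0.2, -0.8]
grip_width: 0.314
```

Run:
```python
from h import *
legs([L(-.0494,.0227,.0575)])
c=camera("wrist");np.save("w7.npy",c,allow_pickle=True);cv2.imwrite("pics/w7.png",cv2.resize(c["color"][180:,100:420],(640,408),interpolation=cv2.INTER_CUBIC))
```

```text
t 19.7 pos [ 0.5503 -0.1834  0.0578] yaw 6.7 F [ 0.9 -0.2 -0.8] w 0.314 j [-0.52  0.65  1.54  0.    0.95 -0.64]
[ 0.5503 -0.1822  0.0575] -> [ 0.01  0.01 -0.04] rows>=0.0
```

View pics/w7.png

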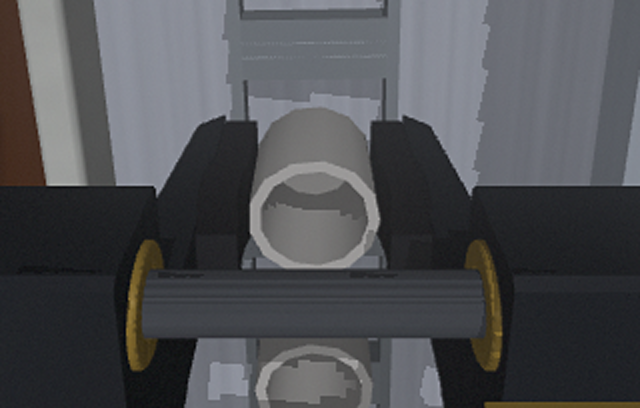

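carry_out:
  grip: [255,255,255,150,130,110,110,110]
  xyz:
    - [0,0,-0.05]
    - [0.03,0,0]
    - [0,0,0]
    - [0,0,0]
    - [0,0,0]
    - [0,0,0]
    - [0,0,0]
    - [-0.5,0,0]
  spin: [0,0,0,0,0,0,0,0]

```text
time_s: 20.55
eef_pos: [0.549, -0.1815, 0.0704]
orientation: [0.47, 0.53, -0.47, 0.527]
ft_force: [0.2, -0.1, 0.2]
grip_width: 0.567
```

carry_out:
  grip: [110,110,110,110,110,110,110]
  xyz:
    - [-0.8,0,0]
    - [-0.9,0,0]
    - [-0.8,0,0]
    - [-0.3,0,-0.7]
    - [0,0,-1]
    - [0,0,-1]
    - [0,0,0]
  spin: [0,0,0,0,0,0,0]

```text
time_s: 21.25
eef_pos: [0.54, -0.0988, 0.156]
orientation: [0.469, 0.53, -0.469, 0.529]
ft_force: [0.0, 0.1, 0.4]
grip_width: 0.564
```

Run:
```python
from h import *
c=camera("top");np.save("top3.npy",c,allow_pickle=True)
hsv=cv2.cvtColor(c["color"],cv2.COLOR_BGR2HSV)
b=((hsv[...,0]>105)&(hsv[...,0]<125)&(hsv[...,1]>170)).astype(np.uint8)
n,l,s,ce=cv2.connectedComponentsWithStats(b);print([(ce[i].round(1),s[i][4]) for i in range(1,n) if s[i][4]>100])
legs([[.4577,.047,.14],[.4577,.047,.031]])
```

```text
[(array([225.1, 157.8]), np.int32(180)), (array([227. , 172.6]), np.int32(643))]
t 21.3 pos [ 0.5404 -0.1004  0.1561] yaw 6.8 F [ 0.  -0.1  0.1] w 0.570 j [-0.4   0.46  1.56 -0.    1.12 -0.52]
[0.4577 0.047  0.14  ] -> [ 0.54 -2.15 -5.21] rows>=5.2
[0.4577 0.047  0.031 ] -> [3.63 0.   0.  ] rows>=3.6
```

carry_out:
  grip: [110,110,110,110,110,110,110,110]
  xyz:
    - [0.1,-0.4,-0.9]
    - [0.1,-0.4,-0.9]
    - [0.1,-0.4,-0.9]
    - [0.1,-0.4,-0.9]
    - [0.1,-0.4,-0.9]
    - [0,-0.15,-0.7]
    - [0,0,0]
    - [0,0,0]
  spin: [0,0,0,0,0,0,0,0]

```text
time_s: 22.1
eef_pos: [0.4588, 0.045, 0.1411]
orientation: [0.47, 0.528, -0.47, 0.529]
ft_force: [0.5, 0.3, 0.1]
grip_width: 0.566
```

Run:
```python
from h import *
legs([[.4577,.047,.031]])
```

```text
t 22.1 pos [0.4588 0.045  0.1411] yaw 6.7 F [0.5 0.3 0.1] w 0.566 j [-0.16  0.31  1.84 -0.    0.99 -0.27]
[0.4577 0.047  0.031 ] -> [ 3.67 -0.03 -0.07] rows>=3.7
```

carry_out:
  grip: [110,110,110,110,110,110,110,110]
  xyz:
    - [0.5,-0.03,-0.07]
    - [0.7,0,0]
    - [0.7,0,0]
    - [0.6,0,0]
    - [0.6,0,0]
    - [0.5,0,0]
    - [0.06,0,0]
    - [0,0,0]
  spin: [0,0,0,0,0,0,0,0]

```text
time_s: 22.9
eef_pos: [0.4575, 0.047, 0.0312]
orientation: [0.47, 0.528, -0.47, 0.528]
ft_force: [0.1, 0.0, 0.4]
grip_width: 0.568
```

carry_out:
  grip: [255,255,255,255,255,255,255]
  xyz:
    - [0,0,0]
    - [0,0,0]
    - [0,0,0]
    - [0,0,0]
    - [0,0,0]
    - [0,0,0]
    - [0,0,0]
  spin: [0,0,0,0,0,0,0]
  squeeze: 15

```text
time_s: 23.6
eef_pos: [0.4574, 0.0478, 0.0317]
orientation: [0.47, 0.528, -0.47, 0.529]
ft_force: [-1.1, -0.9, 6.3]
grip_width: 0.31
```

carry_out:
  grip: [255,255,255,255,255,255,255]
  xyz:
    - [-0.3,0,0]
    - [-0.6,0,0]
    - [-0.9,0,0]
    - [-0.9,0,0]
    - [-0.9,0,0]
    - [0,0,0]
    - [0,0,0]
  spin: [0,0,0,0,0,0,0]

```text
time_s: 24.3
eef_pos: [0.4568, 0.0479, 0.1392]
orientation: [0.47, 0.528, -0.47, 0.529]
ft_force: [0.3, -0.6, -0.2]
grip_width: 0.312
```

Run:
```python
from h import *
held("w8")
# c2 placement in pocket 2 tells pocket3: +50 along LY
w=np.load("w7.npy",allow_pickle=True).item()
for u,v,z in((315,80,.038),(315,215,.064)):
  d=onz(w,100+u/2,180+v/2,z)-LO;print(np.round([d@LX*1000,d@LY*1000],1))
legs([L(-.0503,.0735,.14)])
```

```text
rim box [225 266  63  48 654] offset mm [-0.9  0.4]
[-49.8  41.9]
[-49.8  22.3]
t 24.4 pos [0.4565 0.0479 0.1385] yaw 6.7 F [ 0.3  0.2 -1.2] w 0.315 j [-0.15  0.31  1.84  0.    0.99 -0.27]
[ 0.5435 -0.1319  0.14  ] -> [-0.05  2.18  6.29] rows>=6.3
```

carry_out:
  grip: [255,255,255,255,255,255,255,255]
  xyz:
    - [0,0.2,0.6]
    - [0,0.3,0.9]
    - [0,0.34,1]
    - [0,0.34,1]
    - [0,0.34,1]
    - [0,0.34,1]
    - [0,0.32,0.81]
    - [0,0,0]
  spin: [0,0,0,0,0,0,0,0]

```text
time_s: 25.15
eef_pos: [0.5444, -0.1347, 0.1374]
orientation: [0.47, 0.528, -0.471, 0.527]
ft_force: [1.0, 1.1, -1.3]
grip_width: 0.313
```

Run:
```python
from h import *
legs([L(-.0503,.073,.0575)])
```

```text
t 25.1 pos [ 0.5444 -0.1347  0.1374] yaw 6.6 F [ 1.   1.1 -1.3] w 0.313 j [-0.45  0.51  1.54 -0.    1.09 -0.57]
[ 0.5435 -0.1324  0.0575] -> [ 2.66 -0.02 -0.08] rows>=2.7
```

carry_out:
  grip: [255,255,255,255,255,255,255,255]
  xyz:
    - [0,0,0]
    - [0.7,0,0]
    - [0.8,0,0]
    - [0.6,0,0]
    - [0.2,0,0]
    - [0.2,0,0]
    - [0.18,0,0]
    - [0,0,0]
  spin: [0,0,0,0,0,0,0,0]

```text
time_s: 25.95
eef_pos: [0.544, -0.132, 0.0586]
orientation: [0.47, 0.529, -0.47, 0.528]
ft_force: [-0.3, 1.8, -1.9]
grip_width: 0.312
```

Run:
```python
from h import *
legs([L(-.0503,.073,.0575)])
c=camera("wrist");np.save("w9.npy",c,allow_pickle=True);cv2.imwrite("pics/w9.png",cv2.resize(c["color"][180:,100:420],(640,408),interpolation=cv2.INTER_CUBIC))
```

```text
t 25.9 pos [ 0.544  -0.132   0.0586] yaw 6.7 F [-0.3  1.8 -1.9] w 0.312 j [-0.45  0.62  1.6   0.    0.92 -0.57]
[ 0.5435 -0.1324  0.0575] -> [ 0.04 -0.02  0.01] rows>=0.0
```

View pics/w9.png

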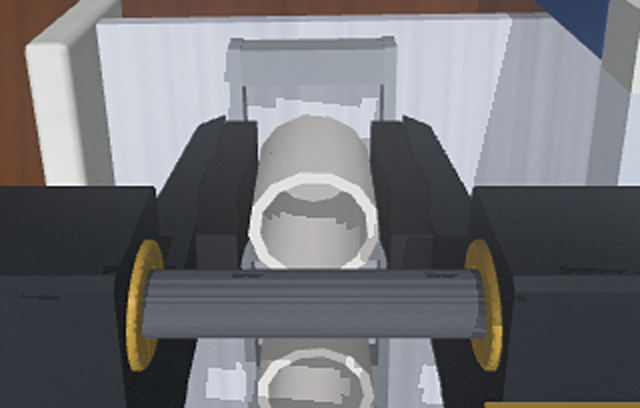

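Run:
```python
from h import *
w=np.load("w9.npy",allow_pickle=True).item()
for u,v,z in((315,85,.038),(315,117,.033),(315,222,.0656)):
  d=onz(w,100+u/2,180+v/2,z)-LO;print(np.round([d@LX*1000,d@LY*1000],1))
```

```text
[-50.1  92.2]
[-50.   81.3]
[-50.1  73.1]
```

carry_out:
  grip: [255,255,255,150,130,110,110,110]
  xyz:
    - [0,0,-0.07]
    - [0.04,0,0]
    - [0,0,0]
    - [0,0,0]
    - [0,0,0]
    - [0,0,0]
    - [0,0,0]
    - [-0.5,0,0]
  spin: [0,0,0,0,0,0,0,0]

```text
time_s: 26.8
eef_pos: [0.5431, -0.1301, 0.0714]
orientation: [0.47, 0.53, -0.47, 0.527]
ft_force: [-0.1, 0.0, 0.3]
grip_width: 0.565
```

carry_out:
  grip: [110,110,110,110,110,110,110,110]
  xyz:
    - [-0.8,0,0]
    - [-0.9,0,0]
    - [-0.8,0,0]
    - [-0.9,0,0]
    - [-0.4,-0.9,-0.3]
    - [0,-0.9,-0.2]
    - [0,-0.5,0]
    - [0,0,0]
  spin: [0,0,0,0,0,0,0,0]

```text
time_s: 27.6
eef_pos: [0.4727, -0.1236, 0.187]
orientation: [0.47, 0.528, -0.47, 0.528]
ft_force: [-0.2, 0.5, -0.0]
grip_width: 0.568
```

Run:
```python
from h import *
legs([L(-.117-.05,0,.16),L(-.117-.05,0,.055)])
c=camera("wrist");np.save("w10.npy",c,allow_pickle=True);cv2.imwrite("pics/w10.png",cv2.resize(c["color"],(640,480),interpolation=cv2.INTER_CUBIC))
```

```text
t 27.6 pos [ 0.4727 -0.1236  0.187 ] yaw 6.7 F [-0.2  0.5 -0. ] w 0.568 j [-0.5   0.3   1.71 -0.    1.13 -0.61]
[ 0.4361 -0.2185  0.16  ] -> [ 0.9  -1.58  3.  ] rows>=3.0
[ 0.4361 -0.2185  0.055 ] -> [ 3.5 -0.  -0. ] rows>=3.5
```

View pics/w10.png

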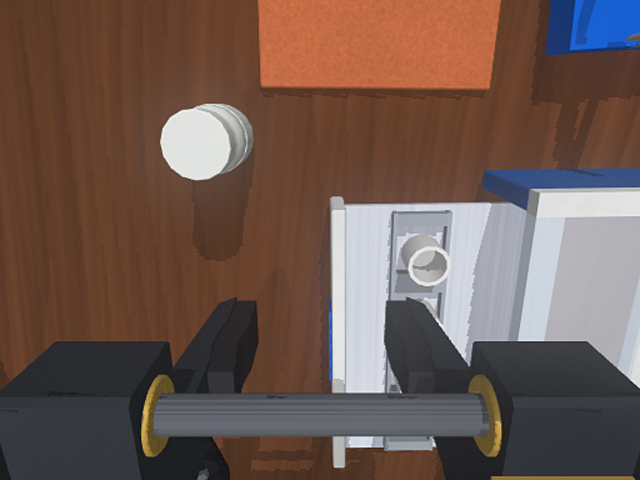

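carry_out:
  grip: [255,255,255,255,255,255,255,255]
  xyz:
    - [0.3,-0.5,1]
    - [0.3,-0.5,1]
    - [0.3,-0.58,1]
    - [0.7,0,0]
    - [0.9,0,0]
    - [1,0,0]
    - [0.9,0,0]
    - [0,0,0]
  spin: [0,0,0,0,0,0,0,0]

```text
time_s: 28.45
eef_pos: [0.4365, -0.2177, 0.0518]
orientation: [0.47, 0.53, -0.47, 0.526]
ft_force: [1.0, 0.2, 0.6]
grip_width: 0.007
```

carry_out:
  grip: [255,255,255,255,255,255,255,255]
  xyz:
    - [0,0.3,0]
    - [0,0.3,0]
    - [0,0.3,0]
    - [0,0.15,0]
    - [0,0.1,0]
    - [0,0.1,0]
    - [0,0.1,0]
    - [0,0.1,0]
  spin: [0,0,0,0,0,0,0,0]

```text
time_s: 29.25
eef_pos: [0.4801, -0.2134, 0.0546]
orientation: [0.47, 0.529, -0.47, 0.528]
ft_force: [-3.1, 0.3, 1.7]
grip_width: 0.014
```

Run:
```python
from h import *
legs([L(-.0441,0,.055)])
c=camera("top");np.save("top4.npy",c,allow_pickle=True)
```

```text
t 29.2 pos [ 0.4801 -0.2134  0.0546] yaw 6.7 F [-3.1  0.3  1.7] w 0.014 j [-0.64  0.57  1.71 -0.    0.86 -0.76]
[ 0.5582 -0.2041  0.055 ] -> [-0.01  2.62 -0.  ] rows>=2.6
```

carry_out:
  grip: [255,255,255,255,255,255,255,255]
  xyz:
    - [0,0.12,0]
    - [0,0.15,0]
    - [0,0.15,0]
    - [0,0.15,0]
    - [0,0.15,0]
    - [0,0.15,0]
    - [0,0.15,0]
    - [0,0.15,0]
  spin: [0,0,0,0,0,0,0,0]

```text
time_s: 30.1
eef_pos: [0.5153, -0.2089, 0.0545]
orientation: [0.47, 0.529, -0.47, 0.528]
ft_force: [-5.5, 2.7, 3.5]
grip_width: 0.008
```

carry_out:
  grip: [255,255,255,255,255,255,255,255]
  xyz:
    - [0,0.15,0]
    - [0,0.15,0]
    - [0,0.15,0]
    - [0,0.15,0]
    - [0,0.15,0]
    - [0,0.15,0]
    - [0,0.1,0]
    - [0,0.1,0]
  spin: [0,0,0,0,0,0,0,0]

```text
time_s: 30.9
eef_pos: [0.5479, -0.2049, 0.0544]
orientation: [0.47, 0.529, -0.47, 0.528]
ft_force: [-6.6, 2.3, 4.1]
grip_width: 0.007
```

Run:
```python
from h import *
legs([L(-.0441,0,.055)])
```

```text
t 30.9 pos [ 0.5479 -0.2049  0.0544] yaw 6.7 F [-6.6  2.3  4.1] w 0.007 j [-0.56  0.67  1.52  0.    0.95 -0.68]
[ 0.5582 -0.2041  0.055 ] -> [-0.02  0.34  0.02] rows>=0.3
```

carry_out:
  grip: [255,255,255,255,255,255]
  xyz:
    - [0,0.1,0]
    - [0,0.1,0]
    - [0,0.1,0]
    - [0,0.05,0]
    - [0,0,0]
    - [0,0,0]
  spin: [0,0,0,0,0,0]

```text
time_s: 31.5
eef_pos: [0.5579, -0.2036, 0.0544]
orientation: [0.47, 0.529, -0.47, 0.528]
ft_force: [-8.2, 3.2, 4.5]
grip_width: 0.005
```

carry_out:
  grip: [255,255]
  xyz:
    - [0,0.03,0]
    - [0,0,0]
  spin: [0,0]

```text
time_s: 31.7
eef_pos: [0.558, -0.2036, 0.0543]
orientation: [0.469, 0.53, -0.47, 0.527]
ft_force: [-14.3, 1.7, 7.9]
grip_width: 0.009
```

carry_out:
  grip: [255,255,255,255,255,255,255,255]
  xyz:
    - [0,-0.15,0]
    - [0,-0.2,0]
    - [0,-0.4,0]
    - [0,-0.8,0]
    - [0,-0.8,0]
    - [-0.5,-0.5,0]
    - [-1,0,0]
    - [-1,0,0]
  spin: [0,0,0,0,0,0,0,0]

```text
time_s: 32.5
eef_pos: [0.4744, -0.2145, 0.1306]
orientation: [0.47, 0.528, -0.47, 0.529]
ft_force: [-0.3, 0.6, -0.2]
grip_width: 0.005
```

carry_out:
  grip: [150,150,150,150,150,150,150,150]
  xyz:
    - [-1,0,0]
    - [-1,0,0]
    - [-0.8,0,-0.6]
    - [0,0,-1]
    - [0,0,-1]
    - [0,0,-1]
    - [0,0,-1]
    - [0,0,-1]
  spin: [0,0,0,0,0,0,0,0]

```text
time_s: 33.3
eef_pos: [0.455, -0.0463, 0.2139]
orientation: [0.47, 0.528, -0.47, 0.529]
ft_force: [0.4, -0.4, 0.0]
grip_width: 0.413
```

carry_out:
  grip: [150,150,150,150,150,150]
  xyz:
    - [0,0.7,0]
    - [0,0.7,0]
    - [0,0.7,0]
    - [0,0.7,0]
    - [0,0,0]
    - [0,0,0]
  spin: [0,0,0,0,0,0]

```text
time_s: 33.9
eef_pos: [0.538, -0.0375, 0.2134]
orientation: [0.47, 0.528, -0.47, 0.529]
ft_force: [-0.8, 1.1, 0.3]
grip_width: 0.411
```

Run:
```python
from h import *
legs([[.6455,.0755,.22]])
c=camera("top");np.save("top5.npy",c,allow_pickle=True)
w=camera("wrist");np.save("w11.npy",w,allow_pickle=True)
A=cv2.resize(c["color"][110:210,190:350],(480,300),interpolation=cv2.INTER_CUBIC);B=cv2.resize(w["color"],(400,300))
cv2.imwrite("pics/m11.png",np.vstack([A,cv2.resize(B,(480,300))]))
cv2.imwrite("pics/m11.png",cv2.resize(np.hstack([cv2.resize(A,(640,400)),cv2.resize(w["color"],(533,400))]),(800,273)))
```

```text
t 33.9 pos [ 0.538  -0.0375  0.2134] yaw 6.7 F [-0.8  1.1  0.3] w 0.411 j [-0.29  0.38  1.52  0.    1.24 -0.4 ]
[0.6455 0.0755 0.22  ] -> [-0.22  4.   -3.32] rows>=4.0
```

View pics/m11.png

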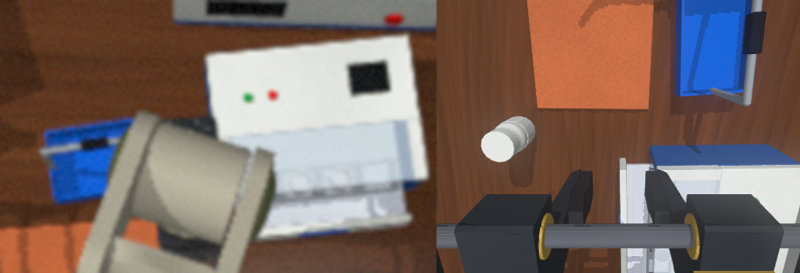

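Run:
```python
from h import *
for f in("w3","w11"):
  c=np.load(f+".npy",allow_pickle=True).item();hsv=cv2.cvtColor(c["color"],cv2.COLOR_BGR2HSV);m=(hsv[...,2]<45).astype(np.uint8);m[:, :430]=0;m[260:]=0
  n,l,s,ce=cv2.connectedComponentsWithStats(m)
  for i in range(1,n):
    if s[i][4]>80:
      print(f,s[i],ce[i].round(1),np.round(onz(c,*ce[i],.112),4))
      r=cv2.minAreaRect(np.argwhere(l==i)[:,::-1].astype(np.int32));b=cv2.boxPoints(r);print(np.round([onz(c,*p,.113)[:2] for p in b],4).tolist())
```

carry_out:
  grip: [130,130,130,130,130,130]
  xyz:
    - [-0.3,0.9,-0.6]
    - [-0.2,0.9,-0.6]
    - [0,0.9,-0.6]
    - [0,0.9,-0.6]
    - [0,0,0]
    - [0,0,0]
  spin: [-0.4,0,0,0,0,0]

```text
time_s: 34.6
eef_pos: [0.6329, 0.0507, 0.2285]
orientation: [0.455, 0.542, -0.455, 0.541]
ft_force: [-0.9, -0.3, 0.4]
grip_width: 0.489
```

Run:
```python
from h import *
legs([[.6455,.0755,.22]])
c=camera("wrist");np.save("w12.npy",c,allow_pickle=True);cv2.imwrite("pics/w12.png",cv2.resize(c["color"],(640,480),interpolation=cv2.INTER_CUBIC))
```

```text
t 34.6 pos [0.6329 0.0507 0.2285] yaw 9.9 F [-0.9 -0.3  0.4] w 0.489 j [-0.1   0.58  1.17 -0.    1.39 -0.28]
[0.6455 0.0755 0.22  ] -> [ 0.28  0.56 -0.74] rows>=0.7
```

View pics/w12.png

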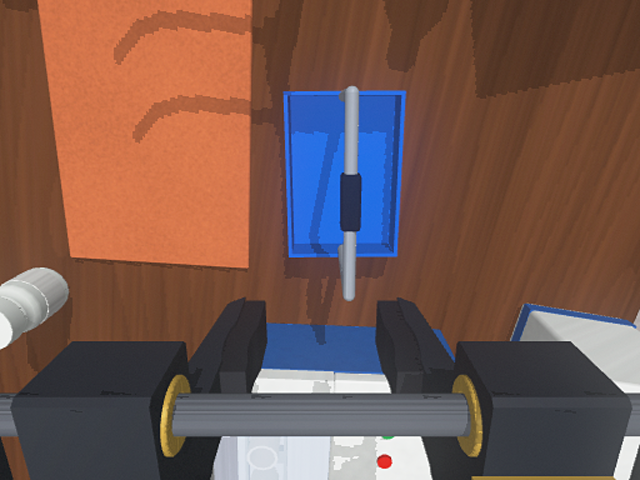

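Run:
```python
from h import *
c=np.load("w12.npy",allow_pickle=True).item()
g=onz(c,351*.8,202*.8,.115);a=onz(c,351.5*.8,89*.8,.112);b=onz(c,348.5*.8,298*.8,.112);d=a-b
print(g,a,b,np.linalg.norm(d),"bar yaw",np.degrees(np.arctan2(-d[0],d[1])))
legs([[g[0],g[1],.16],[g[0],g[1],.110]])
```

```text
[0.6450178  0.08057445 0.115     ] [0.63328025 0.14195426 0.112     ] [0.6560608 0.017981  0.112    ] 0.1260488965077531 bar yaw 10.412160515421286
t 34.6 pos [0.6327 0.0502 0.2287] yaw 9.9 F [-0.2  0.5  0.4] w 0.490 j [-0.11  0.58  1.18 -0.    1.39 -0.28]
[0.645  0.0806 0.16  ] -> [ 2.29  0.58 -0.93] rows>=2.3
[0.645  0.0806 0.11  ] -> [ 1.67  0.   -0.  ] rows>=1.7
```

carry_out:
  grip: [130,130,130,130,130,130,130,130]
  xyz:
    - [0.4,0.3,-0.5]
    - [0.8,0.28,-0.39]
    - [0.8,0,0]
    - [0.6,0,0]
    - [0.6,0,0]
    - [0.5,0,0]
    - [0.26,0,0]
    - [0,0,0]
  spin: [-0.06,0,0,0,0,0,0,0]

```text
time_s: 35.45
eef_pos: [0.6453, 0.0801, 0.1088]
orientation: [0.452, 0.544, -0.453, 0.543]
ft_force: [0.5, 0.7, 0.7]
grip_width: 0.489
```

carry_out:
  grip: [255,255,255,255,255,255,255,255]
  xyz:
    - [0,0,0]
    - [0,0,0]
    - [0,0,0]
    - [0,0,0]
    - [0,0,0]
    - [0,0,0]
    - [0,0,0]
    - [0,0,0]
  spin: [0,0,0,0,0,0,0,0]
  squeeze: 35

```text
time_s: 36.25
eef_pos: [0.6457, 0.08, 0.1102]
orientation: [0.453, 0.543, -0.453, 0.543]
ft_force: [-2.6, -0.4, 5.3]
grip_width: 0.131
```

carry_out:
  grip: [255,255,255,255,255,255,255,255]
  xyz:
    - [-0.2,0,0]
    - [-0.4,0,0]
    - [-0.5,0,0]
    - [-0.6,0,0]
    - [-0.6,0,0]
    - [-0.7,0,0]
    - [-0.7,0,0]
    - [-0.7,0,0]
  spin: [0,0,0,0,0,0,0,0]

```text
time_s: 37.05
eef_pos: [0.6457, 0.0801, 0.2439]
orientation: [0.453, 0.543, -0.452, 0.544]
ft_force: [0.6, 0.1, -3.1]
grip_width: 0.131
```

carry_out:
  grip: [255,255,255,255]
  xyz:
    - [-0.6,0,0]
    - [-0.4,0,0]
    - [0,0,0]
    - [0,0,0]
  spin: [0,0,0,0]

```text
time_s: 37.45
eef_pos: [0.6456, 0.0801, 0.2714]
orientation: [0.452, 0.543, -0.453, 0.543]
ft_force: [0.3, -0.0, -2.8]
grip_width: 0.128
```

Run:
```python
from h import *
ho=np.array([.507,.357,0]);a=np.radians(15.7);sx=np.array([np.cos(a),np.sin(a),0])
H=lambda x,z:ho+sx*x+np.array([0,0,z])
legs([H(-.12,.275),H(0,.275),H(0,.22)],yaw=15.7)
c=camera("wrist");np.save("w13.npy",c,allow_pickle=True)
cv2.imwrite("pics/w13.png",c["color"])
```

```text
t 37.5 pos [0.6456 0.0801 0.2714] yaw 10.4 F [ 0.3 -0.  -2.8] w 0.128 j [-0.06  0.6   1.04  0.    1.51 -0.24]
[0.3915 0.3245 0.275 ] -> [ -0.12  -5.95 -10.14] rows>=10.1
[0.507 0.357 0.275] -> [ 0.  4. -0.] rows>=4.0
[0.507 0.357 0.22 ] -> [1.83 0.   0.  ] rows>=1.8
```

carry_out:
  grip: [255,255,255,255,255,255,255,255]
  xyz:
    - [0,0,0]
    - [0.1,-0.6,0]
    - [0.1,-0.9,0]
    - [0,-0.9,0]
    - [0,-0.9,0]
    - [0,-0.9,0]
    - [0,-0.9,0]
    - [0,-0.85,0]
  spin: [-0.66,0,0,0,0,0,0,0]

```text
time_s: 38.3
eef_pos: [0.4723, 0.0317, 0.265]
orientation: [0.427, 0.564, -0.427, 0.563]
ft_force: [0.2, -0.8, -2.4]
grip_width: 0.131
```

carry_out:
  grip: [255,255,255,255,255,255,255,255]
  xyz:
    - [0,0,-0.5]
    - [0,0,-0.8]
    - [0,0,-0.8]
    - [0,0,-0.8]
    - [0,0,-0.8]
    - [0,0,-0.8]
    - [0,0,-0.5]
    - [0,0,0]
  spin: [0,0,0,0,0,0,0,0]

```text
time_s: 39.1
eef_pos: [0.4327, 0.1778, 0.2653]
orientation: [0.426, 0.564, -0.427, 0.564]
ft_force: [0.3, -1.1, -2.4]
grip_width: 0.133
```

carry_out:
  grip: [255,255,255,255,255,255,255,255]
  xyz:
    - [0,0,-0.6]
    - [0,0,-0.8]
    - [0,0,-0.8]
    - [0,0,-0.8]
    - [0,0,-0.8]
    - [0,0,-0.8]
    - [0,0,-0.54]
    - [0,0,0]
  spin: [0,0,0,0,0,0,0,0]

```text
time_s: 39.9
eef_pos: [0.3914, 0.3255, 0.2652]
orientation: [0.426, 0.564, -0.427, 0.564]
ft_force: [0.4, -0.6, -2.9]
grip_width: 0.13
```

Run:
```python
from h import *
ho=np.array([.507,.357,0]);a=np.radians(15.7);sx=np.array([np.cos(a),np.sin(a),0])
H=lambda x,z:ho+sx*x+np.array([0,0,z])
legs([H(-.12,.265),H(0,.265),H(0,.22)])
c=camera("wrist");np.save("w13.npy",c,allow_pickle=True);t=camera("top");np.save("top6.npy",t,allow_pickle=True)
cv2.imwrite("pics/m13.png",cv2.resize(np.hstack([c["color"],cv2.resize(t["color"][110:244,60:238],(512,384),interpolation=cv2.INTER_CUBIC)]),(800,300),interpolation=cv2.INTER_AREA))
```

```text
t 39.9 pos [0.3914 0.3255 0.2652] yaw 15.8 F [ 0.4 -0.6 -2.9] w 0.130 j [0.46 0.27 1.53 0.   1.34 0.19]
[0.3915 0.3245 0.265 ] -> [ 0.01 -0.01  0.03] rows>=0.0
[0.507 0.357 0.265] -> [-0.    4.    0.01] rows>=4.0
[0.507 0.357 0.22 ] -> [1.5 0.  0. ] rows>=1.5
```

View pics/m13.png

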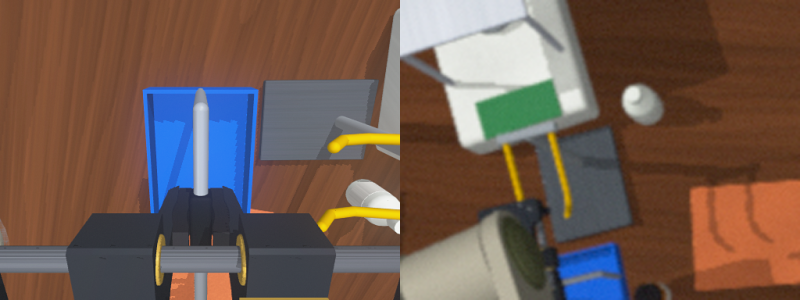

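Run:
```python
from h import *
c=np.load("w13.npy",allow_pickle=True).item();hsv=cv2.cvtColor(c["color"],cv2.COLOR_BGR2HSV);m=((hsv[...,0]>18)&(hsv[...,0]<32)&(hsv[...,1]>170)&(hsv[...,2]>110)).astype(np.uint8)
m[:,:340]=0
ho=np.array([.507,.357,0]);a=np.radians(15.7);sx=np.array([np.cos(a),np.sin(a),0]);sy=np.array([-sx[1],sx[0],0])
n,l,s,ce=cv2.connectedComponentsWithStats(m)
for i in range(1,n):
  if s[i][4]<80:continue
  p=np.argwhere(l==i)[:,::-1];u=p[:,0].min();q=p[p[:,0]<u+5].mean(0);e=p[p[:,0]>=p[:,0].max()-2].mean(0);print(s[i],u,q)
  for pt,z in((q,.230),(e,.213)):
    d=onz(c,*pt,z)-ho;print(np.round([d@sx*1000,d@sy*1000],1))
# tri of left tip with top0 (tip L crop px)
t=np.load("top0.npy",allow_pickle=True).item()
```

```text
[ 419  171   93   25 1334] 419 [421.45833333 188.25      ]
[-36.7  32.6]
[20.4 33. ]
[ 405  264  107   33 1508] 405 [407.85294118 285.44117647]
[-35.4 -24.5]
[ 34.8 -27.6]
```

carry_out:
  grip: [255,255,255,255,255,255,255,255]
  xyz:
    - [0,0.4,-0.03]
    - [0,0.6,0]
    - [0,0.7,0]
    - [0,0.7,0]
    - [0,0.6,0]
    - [0,0.5,0]
    - [0,0.3,0]
    - [0,0.15,0]
  spin: [0,0,0,0,0,0,0,0]

```text
time_s: 40.8
eef_pos: [0.5067, 0.3564, 0.2653]
orientation: [0.427, 0.563, -0.428, 0.563]
ft_force: [-0.5, -0.3, -2.6]
grip_width: 0.124
```

carry_out:
  grip: [255,255,255,255,255,255,255,255]
  xyz:
    - [0,0,0]
    - [0.2,0,0]
    - [0.3,0,0]
    - [0.3,0,0]
    - [0.3,0,0]
    - [0.2,0,0]
    - [0,0,0]
    - [0,0,0]
  spin: [0,0,0,0,0,0,0,0]

```text
time_s: 41.6
eef_pos: [0.5056, 0.3576, 0.2269]
orientation: [0.427, 0.563, -0.427, 0.564]
ft_force: [0.2, 0.2, -3.1]
grip_width: 0.125
```

carry_out:
  grip: [255,255,255,255,255,255]
  xyz:
    - [0.07,0,0]
    - [0.07,0,0]
    - [0.07,0,0]
    - [0.05,0,0]
    - [0,0,0]
    - [0,0,0]
  spin: [0,0,0,0,0,0]

```text
time_s: 42.2
eef_pos: [0.5055, 0.3576, 0.2191]
orientation: [0.427, 0.564, -0.427, 0.564]
ft_force: [-0.2, -0.3, -3.1]
grip_width: 0.128
```

carry_out:
  grip: [255,255,255]
  xyz:
    - [0.04,0,0]
    - [0,0,0]
    - [0,0,0]
  spin: [0,0,0]

```text
time_s: 42.5
eef_pos: [0.5056, 0.3577, 0.2184]
orientation: [0.427, 0.563, -0.427, 0.564]
ft_force: [-0.9, -0.3, 2.3]
grip_width: 0.128
```

carry_out:
  grip: [255,215,212,209,206,200,190,180]
  xyz:
    - [-0.02,0,0]
    - [0,0,0]
    - [0,0,0]
    - [0,0,0]
    - [0,0,0]
    - [0,0,0]
    - [0,0,0]
    - [0,0,0]
  spin: [0,0,0,0,0,0,0,0]

```text
time_s: 43.3
eef_pos: [0.5055, 0.3576, 0.2184]
orientation: [0.427, 0.564, -0.427, 0.564]
ft_force: [-0.0, 0.2, -0.2]
grip_width: 0.294
```

carry_out:
  grip: [160,140,140,140,140,140,140,140]
  xyz:
    - [0,0,0]
    - [0,0,0]
    - [-0.2,0,0]
    - [-0.4,0,0]
    - [-0.7,0,0]
    - [-0.8,0,0]
    - [-0.9,0,0]
    - [-0.4,0,0]
  spin: [0,0,0,0,0,0,0,0]

```text
time_s: 44.1
eef_pos: [0.5058, 0.3578, 0.324]
orientation: [0.429, 0.563, -0.426, 0.564]
ft_force: [-0.9, 0.0, 0.7]
grip_width: 0.45
```

carry_out:
  grip: [140,140,140,140,140,140,140,140]
  xyz:
    - [0,-0.5,0]
    - [0,-0.9,0.4]
    - [0,-0.9,0.6]
    - [0,-0.5,0.9]
    - [0,0,0.9]
    - [0,0,0.9]
    - [0,0,0.9]
    - [0,0,0.9]
  spin: [0,0,0,0,0,0,0,0]

```text
time_s: 44.9
eef_pos: [0.4693, 0.175, 0.3206]
orientation: [0.427, 0.564, -0.427, 0.564]
ft_force: [0.0, -0.3, 0.0]
grip_width: 0.451
```

carry_out:
  grip: [140,140,140,140,140,140,140,140]
  xyz:
    - [0,0,0.9]
    - [0,0,0.9]
    - [0,0,0.9]
    - [0,0,0.9]
    - [0,0,0.9]
    - [0,0,0]
    - [0,0,0]
    - [0,0,0]
  spin: [0,0,0,0,0,0,0,0]

```text
time_s: 45.7
eef_pos: [0.5055, 0.0468, 0.3205]
orientation: [0.427, 0.564, -0.427, 0.564]
ft_force: [0.4, 0.4, -0.1]
grip_width: 0.448
```

Run:
```python
from h import *
legs([])
t=camera("top");s=camera("scene");s2=camera("scene")
print("scene motion",np.abs(s["color"].astype(int)-s2["color"]).mean())
A=cv2.resize(t["color"][110:230,80:350],(800,356),interpolation=cv2.INTER_CUBIC);B=s["color"][180:384,110:420]
B=cv2.resize(B,(365,240));T0=cv2.resize(t["color"],(320,240))
cv2.imwrite("pics/fin.png",np.vstack([A,np.hstack([B,T0,np.zeros((240,115,3),np.uint8)])]))
g=np.load("top0.npy",allow_pickle=True).item()
```

```text
t 45.7 pos [0.5055 0.0468 0.3205] yaw 15.7 F [ 0.4  0.4 -0.1] w 0.448 j [-0.14  0.24  1.44  0.    1.47 -0.41]
scene motion 2.5473175048828125
```

View pics/fin.png

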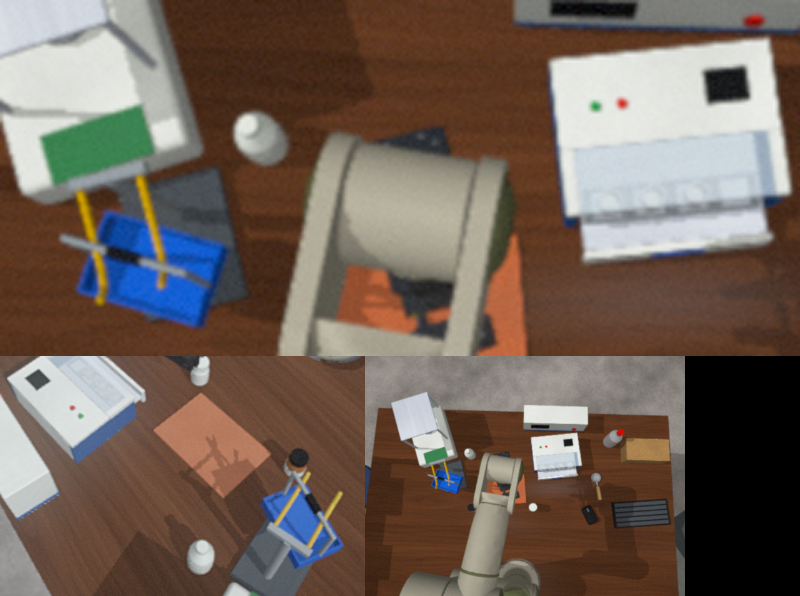

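carry_out:
  grip: [140,140,140,140,140,140,140,140]
  xyz:
    - [0,0,0.5]
    - [0,0,0.9]
    - [0,0,0.5]
    - [0,0,0]
    - [0,0,0]
    - [0,0,0]
    - [0,0,0]
    - [0,0,0]
  spin: [0,0,0,0,0,0,0,0]

```text
time_s: 46.65
eef_pos: [0.521, -0.0084, 0.3205]
orientation: [0.427, 0.564, -0.427, 0.564]
ft_force: [-0.7, 0.0, -0.5]
grip_width: 0.45
```

```bash
cat >> h.py <<'E'
def carr():
    s=sensors.sense();c=camera("top");hsv=cv2.cvtColor(c["color"],cv2.COLOR_BGR2HSV);b=((hsv[...,0]>105)&(hsv[...,0]<125)&(hsv[...,1]>150)&(hsv[...,2]>50)).astype(np.uint8);b[:,250:]=0;b[:150]=0
    b=cv2.morphologyEx(b,cv2.MORPH_CLOSE,np.ones((5,5),np.uint8))
    p=np.argwhere(b)[:,::-1].astype(np.int32);r=cv2.minAreaRect(p);bx=np.array([onz(c,*q,.125)[:2] for q in cv2.boxPoints(r)])
    e=[bx[1]-bx[0],bx[2]-bx[1]];e=max(e,key=np.linalg.norm);e=e*np.sign(e[1])
    print("t %.2f blue c"%s["time_s"],np.round(r[0],1),"size",np.round(r[1],1),"centre",np.round(bx.mean(0),4),"yaw %.1f"%np.degrees(np.arctan2(-e[0],e[1])),"long %.3f"%np.linalg.norm(e));return c
E
python3 - <<'E'
from h import *
for i in range(3):c=carr()
np.save("top7.npy",c,allow_pickle=True)
# ASCII colour map of the hook area: Y yellow, B blue, K black, g grey
h=cv2.cvtColor(c["color"],cv2.COLOR_BGR2HSV).astype(int)
for v in range(172,216,1):
  print(v,"".join("Y" if 18<h[v,u,0]<32 and h[v,u,1]>150 else "B" if 103<h[v,u,0]<126 and h[v,u,1]>140 else "g" if h[v,u,1]<60 and h[v,u,2]>95 else "k" if h[v,u,2]<50 else "." for u in range(95,165)))
E
```

```text
t 46.65 blue c [ 78.  206.5] size [ 61. 156.] centre [0.4881 0.5321] yaw 1.7 long 0.498
t 46.70 blue c [ 78. 209.] size [ 64. 156.] centre [0.4803 0.5314] yaw 1.7 long 0.498
t 46.75 blue c [ 78. 205.] size [ 58. 156.] centre [0.4927 0.5326] yaw 1.7 long 0.498
172 ggggggggggggggggggg..ggg.......YYYY...................................
173 gggggggggggggggg................YYY...................................
174 gggggggggg..Y...................YYY...................................
175 gggggggggg.YYYY.................YYYY..................................
176 gggggggggg.YYYY..................YYY..................................
177 ggggggg....YYYY..................YYY..................................
178 ggg........YYYY..................YYY..................................
179 ...........YYYYY.................YYY..................................
180 ............YYYY..................YYY.................................
181 ............YYYY..................YYY.................................
182 ............YYYY....BBBBB........gYYY.................................
183 ...........
[... 1759 characters left out ...]
BBBBBBBB...BB............
207 ...........BBBBBBBgYY.BBBBBBBBBBBBBBBB..BBBBBBBBBBBBBBBBBB............
208 ............BBBBBBgYY.BBBBBBBBBBBBBBBBBBBBBBBBBBBBBBBBBBB.............
209 ..............BBB..Y.BBBBBBBBBBBBBBBBBBBBBBBBBBBBBBBBBBBB.............
210 ..................YY.BBBBBBBBBBBBBBBBBBBBBBBBBBBBBBBBBBBB.............
211 .................YYY..BBBBBBBBBBBBBBBBBBBBBBBBBBBBBBBBBB..............
212 ..................YY....BBBBBBBBBBBBBBBBBBBBBBBBBBBBBBBB..............
213 ............................BBBBBBBBBBBBBBBBBBBBBBBBBBBB..............
214 ...............................BBBBBBBBBBBBBBBBBBBBBBBB...............
215 ..................................BBBBBBBBBBBBBBBBBBBBB...............
```

Run:
```python
from h import *
c=np.load("top7.npy",allow_pickle=True).item()
a=onz(c,101,190,.218);b=onz(c,142.5,202,.218);g=onz(c,121.7,195.6,.223);d=a-b
print(a,b,g,(a+b)/2,np.linalg.norm(d),"yaw",np.degrees(np.arctan2(-d[0],d[1])))
ho=np.array([.5055,.3588,0]);an=np.radians(15.7);sx=np.array([np.cos(an),np.sin(an),0]);sy=np.array([-sx[1],sx[0],0])
for p in(g,(a+b)/2):q=p-ho;print("stand frame",q@sx,q@sy)
for p in((100,189),(101,190)):pass
c2=camera("top");print(np.abs(c2["color"].astype(int)-c["color"])[180:216,95:165].mean())
legs([])
```

```text
[0.52844827 0.42415198 0.218     ] [0.49675256 0.30030993 0.218     ] [0.51309136 0.36047437 0.223     ] [0.51260042 0.36223096 0.218     ] 0.12783376088735518 yaw -14.355922514789285
stand frame 0.007761227090015804 -0.00044232041875102974
stand frame 0.007763930009213386 0.001381578069943978
3.994973544973545
t 46.9 pos [ 0.5211 -0.0087  0.3205] yaw 15.7 F [0.5 0.  1.5] w 0.454 j [-0.24  0.27  1.4   0.    1.48 -0.52]
```

Run:
```python
from h import *
legs([[.5128,.3612,.3],[.5128,.3612,.2195]])
```

```text
t 46.9 pos [ 0.5211 -0.0087  0.3205] yaw 15.7 F [0.5 0.  1.5] w 0.454 j [-0.24  0.27  1.4   0.    1.48 -0.52]
[0.5128 0.3612 0.3   ] -> [  0.68   3.07 -11.94] rows>=11.9
[0.5128 0.3612 0.2195] -> [ 2.68 -0.   -0.  ] rows>=2.7
```

carry_out:
  grip: [128,128,128,128,128,128,128,128]
  xyz:
    - [0,0.1,-0.6]
    - [0,0.2,-0.9]
    - [0,0.25,-0.9]
    - [0,0.25,-0.9]
    - [0,0.25,-0.9]
    - [0,0.25,-0.9]
    - [0,0.25,-0.9]
    - [0,0.25,-0.9]
  spin: [0,0,0,0,0,0,0,0]

```text
time_s: 47.65
eef_pos: [0.517, 0.2063, 0.3204]
orientation: [0.427, 0.564, -0.427, 0.564]
ft_force: [-0.3, -0.6, 0.3]
grip_width: 0.496
```

carry_out:
  grip: [128,128,128,128,128,128,128,128]
  xyz:
    - [0,0.25,-0.9]
    - [0,0.25,-0.9]
    - [0,0.25,-0.9]
    - [0,0.25,-0.9]
    - [0.2,0.2,-0.9]
    - [0.2,0.07,-0.54]
    - [0.28,0,0]
    - [0,0,0]
  spin: [0,0,0,0,0,0,0,0]

```text
time_s: 48.45
eef_pos: [0.5127, 0.3602, 0.2984]
orientation: [0.426, 0.564, -0.428, 0.563]
ft_force: [0.3, 0.2, 0.3]
grip_width: 0.501
```

Run:
```python
from h import *
legs([[.5128,.3612,.2195]])
c=camera("wrist");np.save("w14.npy",c,allow_pickle=True)
# where bar's far (+y) end should be seen, and what is there: grey bar mask
h=cv2.cvtColor(c["color"],cv2.COLOR_BGR2HSV).astype(int)
print(proj(c,[.5128,.3612,.223]),proj(c,[.5284,.4242,.218]),proj(c,[.487+.005,.416,.21]))
for v in range(40,300,7):
  print(v,"".join("Y" if 18<h[v,u,0]<32 and h[v,u,1]>150 else "B" if 103<h[v,u,0]<126 and h[v,u,1]>140 else "g" if h[v,u,1]<60 and h[v,u,2]>95 else "k" if h[v,u,2]<50 else "." for u in range(100,460,4)))
```

```text
t 48.5 pos [0.5127 0.3602 0.2984] yaw 15.7 F [0.3 0.2 0.3] w 0.501 j [ 0.43  0.53  1.08 -0.    1.54  0.15]
[0.5128 0.3612 0.2195] -> [ 2.63  0.02 -0.03] rows>=2.6
[258.11639048 214.37339837] [310.66529255 125.59258424] [250.00539656 120.90615576]
40 ....................................................................gggggggggggggggggggggg
47 ....................................................................gggggggg.............g
54 ....................................................................ggggg................g
61 ....................................................................ggggg................g
68 ....................................................................ggggg................g
75 ....................................................................ggggg...............gg
82 ....................................................................ggggg...............gg
89 .....................................BBBB...........................ggggg...............gg
96 ....................................BBBBBBBB........................ggggg...............gg
103 ...
[... 2047 characters left out ...]
.....YYYYYYYgggggg.................
257 ......................k.k..kYYgggg.................kk...k....YYYYYY.ggggg.................
264 .....................k.k.kkk.gggg..................kk.k........gggg.ggggg.................
271 ....................k.kkkkkkkggg...................kkk..kkk.......gggggggg................
278 .k.........k........kk..kkkkggg....................kkkkkkkkk.......k......................
285 k.........kk.......k.kkkkkkk.......................kkkkkkkkk.......kk...................k.
292 .k.......kkkk..k...kkkkkkkk.........................kkkkkkkk.......kkk....................
299 .k......kk..kk....k.....kkk..........................kk.k.kkkkkkkkkk.kk................kk.
```

carry_out:
  grip: [128,128,128,128,128,128,128,128]
  xyz:
    - [0.4,0,-0.03]
    - [0.5,0,0]
    - [0.5,0,0]
    - [0.5,0,0]
    - [0.4,0,0]
    - [0.3,0,0]
    - [0,0,0]
    - [0,0,0]
  spin: [0,0,0,0,0,0,0,0]

```text
time_s: 49.3
eef_pos: [0.5129, 0.3618, 0.2225]
orientation: [0.427, 0.563, -0.427, 0.564]
ft_force: [0.3, 0.4, 0.5]
grip_width: 0.499
```

carry_out:
  grip: [150,165,175,185,195,205,215,225]
  xyz:
    - [0,0,0]
    - [0,0,0]
    - [0,0,0]
    - [0,0,0]
    - [0,0,0]
    - [0,0,0]
    - [0,0,0]
    - [0,0,0]
  spin: [0,0,0,0,0,0,0,0]
  squeeze: 12

```text
time_s: 50.1
eef_pos: [0.5127, 0.3618, 0.222]
orientation: [0.427, 0.564, -0.427, 0.563]
ft_force: [-0.2, 0.2, -0.4]
grip_width: 0.131
```

carry_out:
  grip: [255,255,255,255]
  xyz:
    - [0,0,0]
    - [0,0,0]
    - [0,0,0]
    - [0,0,0]
  spin: [0,0,0,0]
  squeeze: 30

```text
time_s: 50.5
eef_pos: [0.5127, 0.3618, 0.222]
orientation: [0.427, 0.564, -0.427, 0.563]
ft_force: [-1.4, -0.0, 0.0]
grip_width: 0.132
```

carry_out:
  grip: [255,255,255,255,255,255,255,255]
  xyz:
    - [-0.15,0,0]
    - [-0.15,0,0]
    - [0,-0.13,0]
    - [0,-0.13,0]
    - [0,0,0]
    - [0,0,0]
    - [0,0,0]
    - [0,0,0]
  spin: [0,0,0,0,0,0,0,0]

```text
time_s: 51.3
eef_pos: [0.5053, 0.3597, 0.2309]
orientation: [0.427, 0.564, -0.427, 0.563]
ft_force: [0.2, 0.5, -2.2]
grip_width: 0.134
```

carry_out:
  grip: [255,255,255,255,255]
  xyz:
    - [0.1,0,0]
    - [0.1,0,0]
    - [0.06,0,0]
    - [0,0,0]
    - [0,0,0]
  spin: [0,0,0,0,0]

```text
time_s: 51.8
eef_pos: [0.5052, 0.3597, 0.2232]
orientation: [0.427, 0.564, -0.427, 0.564]
ft_force: [-0.8, 0.3, -3.4]
grip_width: 0.13
```

carry_out:
  grip: [255,255,255]
  xyz:
    - [0.04,0,0]
    - [0.02,0,0]
    - [0,0,0]
  spin: [0,0,0]

```text
time_s: 52.1
eef_pos: [0.5053, 0.3597, 0.2217]
orientation: [0.427, 0.563, -0.427, 0.564]
ft_force: [0.5, 0.1, -0.5]
grip_width: 0.133
```

carry_out:
  grip: [255,255,255,215,212,208,200,190]
  xyz:
    - [0.02,0,0]
    - [0,0,0]
    - [0,0,0]
    - [0,0,0]
    - [0,0,0]
    - [0,0,0]
    - [0,0,0]
    - [0,0,0]
  spin: [0,0,0,0,0,0,0,0]

```text
time_s: 52.9
eef_pos: [0.5052, 0.3597, 0.2207]
orientation: [0.427, 0.564, -0.427, 0.564]
ft_force: [-0.2, -0.5, -0.5]
grip_width: 0.249
```

carry_out:
  grip: [170,150,135,130,130,130,130,130]
  xyz:
    - [0,0,0]
    - [0,0,0]
    - [0,0,0]
    - [-0.2,0,0]
    - [-0.4,0,0]
    - [-0.6,0,0]
    - [-0.6,0,0]
    - [-0.3,0,0]
  spin: [0,0,0,0,0,0,0,0]

```text
time_s: 53.7
eef_pos: [0.5056, 0.3599, 0.2865]
orientation: [0.428, 0.563, -0.426, 0.564]
ft_force: [-0.4, -0.5, 0.4]
grip_width: 0.491
```

```bash
cat >> h.py <<'E'
def amap(c,v0,v1,dv,u0,u1,du):
  h=cv2.cvtColor(c["color"],cv2.COLOR_BGR2HSV).astype(int)
  for v in range(v0,v1,dv):
    print(v,"".join("Y" if 18<h[v,u,0]<32 and h[v,u,1]>150 else "B" if 103<h[v,u,0]<126 and h[v,u,1]>140 else "g" if h[v,u,1]<60 and h[v,u,2]>95 else "k" if h[v,u,2]<50 else "." for u in range(u0,u1,du)))
E
python3 - <<'E'
from h import *
legs([])
amap(camera("wrist"),60,290,8,140,400,4)
E
```

```text
t 53.7 pos [0.5056 0.3599 0.2865] yaw 15.7 F [-0.4 -0.5  0.4] w 0.491 j [0.43 0.51 1.13 0.   1.49 0.16]
60 ............................................................ggggg
68 ............................................................ggggg
76 ............................................................ggggg
84 ............................................................ggggg
92 ............................................................ggggg
100 ............................................................ggggg
108 ...............BBBBBBBBBBBBBgg.BBBBBBBBBBBBgggggggggggg.....ggggg
116 ...............BBBBBBBBBBBBBgggBBBBBBBBBBBBgggggggggggg.....ggggg
124 ...............BBBBBBBBBBBBBgggBBBBBBBBBBBBgggggggggggg.....ggggg
132 ...............BBBBBBBBBBBBBgggBBBBBBBBBBBBgggggggggggg.....ggggg
140 ................BBBBBBBBBBBBgggBBBBBBBBBBBBgggggggggggg.....ggggg
148 ................BBBBBBBBBBBBgggBBBBBBBBBBBBgggggggggggg....gggggg
156 ................BBBBBBBBBBBBgggBBBBBBBBBBBBgg.ggggggggg....ggggg.
164 ................BBBBBBBBBBBBgggBBBBBBBBBBBBgg..gggggggg....gggggg
172 .................
[... 328 characters left out ...]

212 k...g...........BBBBBBBBBBB.....BBBBBBBBBB................ggggggg
220 kk..............BBBBBBBBBBB.....BBBBBBBBBB.................gggggg
228 kk...............BBBBBBBBBB.....BBBBBBBBBB...........ggggggg.gggg
236 k................BBBBBBBBBB.....BBBBBBBBB...........ggggggggggggg
244 ...................BBBBBBBB.....BBBBBBBBB...........ggggggggggggg
252 .............k....k........YgggYYYYYY...............ggggggggggggg
260 ............kkkk.kk.YYYYYYYYgggYYYYYYYYYYk.........YYYYYYYYYYgggg
268 ...........kk.k.kkkYYY......ggg..........kk..........YYYYYYYYYggg
276 .k........kkkkkkkkk.........ggg..........kkkk.k.k................
284 kkk.......kkkkkkkk..........ggg..........kkkkk.kkk.......kk......
```

carry_out:
  grip: [130,130,130,130,130,130,130,130]
  xyz:
    - [-0.5,0,0]
    - [-0.7,0,0]
    - [-0.5,0,0.5]
    - [0,0,0.8]
    - [0,0,0.9]
    - [0,0,0.9]
    - [0,0,0.9]
    - [0,0,0.9]
  spin: [0,0,0,0,0,0,0,0]

```text
time_s: 54.55
eef_pos: [0.5452, 0.2161, 0.3348]
orientation: [0.427, 0.563, -0.427, 0.563]
ft_force: [1.4, -0.3, 0.2]
grip_width: 0.494
```

Run:
```python
from h import *
legs([])
amap(camera("top"),180,220,3,95,165,1)
```

```text
t 54.5 pos [0.5452 0.2161 0.3348] yaw 15.7 F [ 1.4 -0.3  0.2] w 0.494 j [ 0.18  0.42  1.15 -0.    1.57 -0.1 ]
180 ..gggggggggg........gggggggg.g.....Y.gggggggggggggggggg..gggggggggg...
183 ...gggggggggg.....................YYY.............kkkkkkkggggggggggg..
186 ...gggggggggg......................YYY........k.k.kkkkkkk.gggggggggg..
189 ...gggggggggg.................BBBBB.YYY.BBBBBBBBBBBkkkkkkkggggggggggg.
192 ....ggggggggg................BBBBBBB..Y.BBBBBBB..BB....kk.ggggggggggg.
195 ....gggggggggg...............BBBBBB..ggggggg....B..........gggggggggg.
198 ....gggggggggg...............kkkk......Y.g...ggggggggggggggggggggggggg
201 ....ggggggggggg..ggggggggggggggggggggggggggggggggggggggggggggggggggggg
204 .....ggggggggggggggggggggggggggggggggggggggggggggggggggggggggggggggggg
207 .....ggggggggggggggggggggggggggggggggggggggggggggggggggggggggggggggggg
210 ......gggggggggg.ggggggggggggggggggggggggggggggggggggggggggggggggggggg
213 ......gggggggggg...ggggggggggggggggggggggggggggggg.......g....gggggggg
216 .......gggggggggg..ggggggggggggggggggggggggggggggggggggggggggggggggggg
219 ........gggggggggg..gggggggggggggggggggggggggggggggggggggggggggggggggg
```

carry_out:
  grip: [130,130,130,130,130,130,130,130]
  xyz:
    - [0,0,0.9]
    - [0,0,0.9]
    - [0,0,0.9]
    - [0,0,0.6]
    - [0,0,0]
    - [0,0,0]
    - [0,0,0]
    - [0,0,0]
  spin: [0,0,0,0,0,0,0,0]

```text
time_s: 55.4
eef_pos: [0.5714, 0.1237, 0.3349]
orientation: [0.427, 0.564, -0.427, 0.564]
ft_force: [-0.1, -0.2, 0.3]
grip_width: 0.485
```

Run:
```python
from h import *
legs([])
t=camera("top");amap(t,180,220,3,95,165,1)
# others: compare with start, and tray plate
t0=np.load("top0.npy",allow_pickle=True).item()["color"].astype(int);d=np.abs(t["color"].astype(int)-t0).max(2)
for n,u,v in(("white jar",269,242),("dark",172,243),("tall",168,156),("spoon",371,205),("mouse",359,254),("tray plate",308,191)):print(n,d[v-14:v+14,u-14:u+14].mean().round(1))
print("table ref",d[300:320,100:150].mean().round(1))
for v in (178,180,182):print(cv2.cvtColor(t["color"],cv2.COLOR_BGR2GRAY)[v,275:340].tolist())
```

```text
t 55.4 pos [0.5714 0.1237 0.3349] yaw 15.7 F [-0.1 -0.2  0.3] w 0.485 j [ 0.01  0.41  1.16  0.    1.57 -0.26]
180 ............YYYY..................YYY...........gggggggggg............
183 .............YYY..................YYY...........gggggggggg............
186 .............YYYY..................YYY....BBBBB.gggggggggggggggggggg..
189 ..............YYYY...........BBBBBB.YYY.BBBBBBB.gggggggggggggggggggggg
192 ...............YYY..BBBBBBBBBBBBBBBB.YY.BBBBBBB.gggggggggggggggggggggg
195 .................YYgBBBBBBBBBBBBBBB..ggggggg...gggggggggg..ggggggggggg
198 ...............B.YY..B.kkkkkkkkkk..BBB.YY.BBBBB.ggggggggg...gggggggggg
201 .........gggggggggggg..BBBBBBBBBBBBBBBgYY.BBBBBBgggggggggg..gggggggggg
204 ......ggggg.....B.YYY.BBBBBBBBBBBBBBBBgY..BBBBBB.ggggggggg.ggggggggggg
207 ...................YY.BBBBBBBBBBBBBBBB.gBBBBBBBBB.gggggggggggggggggggg
210 ..................YY.BBBBBBBBBBBBBBBBBBBBBBBBBBBBB.ggggggggggggggggggg
213 ...................BBBBBBBBBBBBBBBBBBBBBBBBBBBBBBBBBgggggggggggggggggg
216 ...................BBBBBBBBBBBBBBBBBBBBBBBBBB...........gggggggggggggg
219 ...........
[... 418 characters left out ...]
157, 157, 153, 151, 129, 113, 116, 133, 107, 51, 42]
[210, 197, 194, 191, 196, 202, 202, 194, 192, 195, 198, 196, 194, 187, 185, 176, 174, 166, 161, 164, 167, 166, 154, 140, 137, 140, 143, 151, 154, 135, 119, 122, 123, 128, 140, 153, 150, 147, 140, 134, 132, 134, 135, 134, 125, 123, 127, 126, 130, 132, 134, 136, 138, 141, 145, 147, 147, 145, 150, 156, 161, 163, 130, 76, 51]
[153, 157, 148, 139, 137, 147, 158, 157, 149, 139, 137, 141, 146, 147, 146, 130, 123, 122, 122, 129, 140, 142, 140, 136, 137, 137, 138, 131, 135, 131, 131, 132, 132, 134, 139, 140, 144, 145, 148, 153, 160, 164, 166, 166, 167, 168, 169, 167, 166, 169, 170, 172, 171, 169, 168, 169, 168, 167, 166, 167, 168, 163, 145, 98, 54]
```

carry_out:
  grip: [130,130,130,130,130,130,130,130]
  xyz:
    - [0,-0.5,0.5]
    - [0,-0.5,0.8]
    - [0,-0.5,0.8]
    - [0,-0.5,0.8]
    - [0,-0.5,0.8]
    - [0,-0.5,0.6]
    - [0,0,0]
    - [0,0,0]
  spin: [0,0,0,0,0,0,0,0]

```text
time_s: 56.25
eef_pos: [0.52, -0.0252, 0.335]
orientation: [0.427, 0.563, -0.427, 0.564]
ft_force: [0.9, -0.5, -0.3]
grip_width: 0.489
```

Run:
```python
from h import *
legs([])
t=camera("top");amap(t,183,220,3,95,165,1)
I=t["color"]; t0=np.load("top0.npy",allow_pickle=True).item()["color"]
for n,u,v in(("white jar",269,242),("dark",172,243),("tall",168,156),("spoon",371,205),("mouse",359,254),("tray plate",308,191)):
  T=t0[v-16:v+16,u-16:u+16];S=I[v-24:v+24,u-24:u+24];r=cv2.matchTemplate(S,T,cv2.TM_CCOEFF_NORMED);_,m,_,l=cv2.minMaxLoc(r);print(n,"shift px",np.array(l)-8,"score %.2f"%m)
```

```text
t 56.2 pos [ 0.52   -0.0252  0.335 ] yaw 15.7 F [ 0.9 -0.5 -0.3] w 0.489 j [-0.27  0.26  1.37  0.    1.51 -0.55]
183 ............YYYYY.................YYY................B................
186 .............YYYY..................YYY....BBBBBBBBBBBBBBB.............
189 ..............YYYY............BBBBB.YYY.BBBBBBBBBBBBBBBBBB............
192 ...............YYY..BBBBBBBBBBBBBBBB..Y.BBBBBBB..BBBBBBBBBB...........
195 .................YYgBBBBBBBBBBBBBBB..ggggggg....BB....BBBBB...........
198 ...............B.YY..B.kkkkkkkkkk..BBB.Y..BBBBBBBBBBBBBB.BBB..........
201 .........gggggggggggg.BBBBBBBBBBBBBBBBgYY.BBBBBBBBBBBBBBBBBBB.........
204 ......ggggg.....B.YYY.BBBBBBBBBBBBBBBBgY..BBBBBBBBBBBBBBBBBBB......k..
207 ...................YY.BBBBBBBBBBBBBBBB.gBBBBBBBBBBBBBBBBBBBBBB........
210 ..................YY.BBBBBBBBBBBBBBBBBBBBBBBBBBBBBBBBBBBBBBBBBB.......
213 ...................BBBBBBBBBBBBBBBBBBBBBBBBBBBBBBBBBBBBBB.............
216 ..................BBBBBBBBBBBBBBBBBBBBBBBBBB..........................
219 ...................BBBBBBBBBBBB.......................................
white jar shift px [0 0] score 0.75
dark shift px [0 0] score 0.96
tall shift px [0 0] score 1.00
spoon shift px [0 0] score 0.96
mouse shift px [0 0] score 0.98
tray plate shift px [0 0] score 1.00
```

Everything is in place and still, so I'm handing in.

```bash
python3 -c "
from workcell import robot
print(robot.job_done())"
```

```text
the job is handed in; nothing more can be done
None
```

The job is done and handed in at about 56 s of the 200 s; no verdict was reported.

- **Tray:** I pushed it to the stop and it sprang out. The three crucibles on the tile went into pockets 1, 2 and 3. I then pushed the tray back to the stop and let go. It stayed in, and the front plate matched its starting place in the top view with no pixel shift.
- **Crucibles:** Before pushing in, the wrist view showed each one upright in its pocket. Afterwards they showed through the clear roof. I did not take a close picture of them once the tray was in.
- **Carrier:** I hung it on both prongs. The next look showed it turned about 30° on them, either knocked or disturbed after I let go; I could not tell which. I gripped it again, squared it, lowered it onto the low point and released. The later views show the bar square across both prongs with the grip between them, and the last two about 0.9 s apart show it unchanged.
- **Other objects:** The jars, spoon and mouse show no shift from the start. The white jar matched less well than the rest (0.75 against 0.96 or more), probably because the arm was close to it in that view.

One measurement disagreed. With the tray out, the plate-to-pocket distance read about 61.5 mm instead of 65 mm in the wrist view, so I placed the crucibles by the measured pocket edges.

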